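# Load the mixer and select its programme

### The arm

A 7-joint arm with a two-finger parallel gripper is mounted at the origin on a cart in front of the work surface, level with it; the furniture and walls round the work are solid. World frame = base frame: x ahead of the robot, y to its left, z up, the work surface at z = 0. Lengths are in m, angles in degrees, forces in N, time in s.
With the tool pointing down it reaches from about 0.4 to 0.875 m from the base axis. Payload 4.4 kg.
Tool frame: the origin (TCP) lies between the finger pads; the fingertips stand 8 mm ahead of it and the grasp point (between the pads) lies 11 mm behind it; z points along the fingers, y is the direction in which the jaws open and shut (so a half turn about z gives the same grasp; the last joint's range is limited). The gripper opens to 85 mm and grips with 20 to 120 N. Pads are 22 mm wide; open, the fingers measure 114 mm over their backs; the gripper's body (76 mm by 85 mm) begins 54 mm behind the grasp point. The pads swing forward as they close: fully open they stand 13 mm farther back than shut.
Start: joints at [61.948, 36.005, 2.206, 86.941, -1.547, 57.084, -1.146], TCP at [0.267, -0.592, 0.202] pointing down, gripper open.
Joint ranges: [-175.42, 175.42], [-21.48, 121.26], [-71.46, 75.88], [10.55, 141.38], [-63.04, 243.04], [13.31, 113.54], [-168.57, 168.57]. Speed limits (degrees/s): [147.25, 147.25, 180, 180, 180, 180, 180].

### API

Orientations are given as a 3x3 rotation matrix whose columns are the frame's x, y, z axes.
In Python, from station import status, viewer, job_done gives the robot as it stands.
- The arm moves only by the tool send_rows, never from a script. Its argument "plan" is a list of rows, each an object with "dp": the shift along the world's x, y, z in m, a list of three; "roll": the turn about the world's z in degrees; "jaw": the finger opening in m, from 0 to 0.0854. In form: [{"dp": [dx, dy, dz], "roll": roll, "jaw": jaw}, ...]. A call has 1 to 12 rows; each row is the pose to reach, as a shift and turn from the pose commanded when the call began; what a row does not reach only later rows make up. A row lasts 1/8 s, in which the tool goes at most 62.5 mm and 10.7 degrees, less where a joint would pass 70% of its speed; a pose out of reach is approached as far as the arm can. A call with a gripper value outside its range is refused whole. The fingers move at their own pace and stop on an object; "force" is the grip in N (left out, the last holds). Time passes only in rows, so rows that repeat a pose let the fingers close. It gives the time, the measured TCP pose, the force and the opening at its end, in the units of the state.
- status.observe(): the state, without advancing time (a new reading comes with each control period).
- viewer.capture(name): name is "scene" or "side" or "wrist"; returns a dict with "image" (480x640x3 uint8, red, green, blue), "K" (3x3 intrinsics, pixels), "rvec" (rotation vector, rad) and "tvec" (3), from world to camera coordinates, as OpenCV has them. Camera axes: x right, y down, z forward; pixel columns grow to the right and rows downward; lengths in m; the calibration is good to about 2 mm. A picture is of the moment at which its call begins. There is no depth.
- job_done(): hands the job in, once; it reports no verdict.
The state is a dict: "clock": time; "q": joint angles; "joint_velocities": joint speeds; "joint_torque": joint torques, N m; "position": TCP position; "tcp_rot": TCP orientation; "contact_force": force on the tool from outside, world axes, zero at the start; "ft_torque": the same for the moment, N m; "finger_gap": finger opening in m.
Only numpy, scipy, OpenCV 4.12 (cv2) and the standard library are available. Lean on these libraries where they do the work, as an engineer would, in place of code of your own. Each camera call takes 0.05 s, during which the arm holds its last target.

### The job

Take the vial that stands on the orange-ringed spot of the tray and set it down, without dropping it, upright on the middle of the mixer's round plate while the selector is still at off (blue bar). Then turn the selector on the sloping panel until it clicks in at the dot that has the colour of that vial's cap, and let go. Leave the other two vials, the beaker and the petri dish where they are.

Things in the scene. Friction and masses are not known exactly. Their poses are not given: they have to be found in the camera images.
- mixer: Fixed bench mixer, a light grey wedge-shaped housing 190 mm deep (x), 140 mm wide (y). Origin at the centre of its underside; x points to its back, y to its left, z up. The front half is a panel that slopes 40 degrees from level: it rises from 15 mm height at the front edge (x = -95 mm) to 95 mm at x = 0. Behind is a level deck, 95 mm high, with the round plate.
- plate_top (a point): Centre of the top of the mixer's round plate, an aluminium disc 72 mm across with a dark rubber top, 8 mm above the deck; the vial stands here. z up.
- selector (a joint): Angle of the selector knob in rad; 0 is off, it grows as the knob turns clockwise seen by someone facing the panel. It clicks into four positions: -0.70 the white dot, 0 off (blue bar), 0.70 the red dot, 1.40 the black dot; stops at -0.82 and 1.52. A spring pulls it into the nearest position when let go, from up to about 0.25 rad away; turning it takes up to about 0.1 N m. It starts at off.
- selector_grip (a point): Point on the selector knob's axis to grip, 30 mm out from the panel. z is the knob's axis out of the panel (40 degrees from vertical, leaning to the mixer's front), x the direction of the pointer (the yellow line), along the grip bar; both turn with the knob. The bar is black, 40 mm long (20 mm each way along x), 12 mm thick (along y), and reaches from 6 to 39 mm out from the panel; under it is a round skirt 48 mm across, up to 8 mm out from the panel.
- mark_off (a point): Blue bar on the panel, 14 x 4 mm, 41 mm from the knob's axis: off.
- mark_white (a point): White dot on the panel, 13 mm across, 41 mm from the knob's axis, next to the blue bar on its anticlockwise side.
- mark_red (a point): Red dot on the panel, 13 mm across, 41 mm from the knob's axis, next after the blue bar clockwise.
- mark_black (a point): Black dot on the panel, 13 mm across, 41 mm from the knob's axis, the last one clockwise.
- tray: Fixed white plate 180 mm (x) by 70 mm (y), 8 mm thick, with three ringed spots in a row along x, 60 mm apart (x = -60, 0, 60 mm), a vial on each. Origin at the centre of its underside, z up. The spot at its -x end (the near one) has an orange ring, the others grey ones. A wall runs past the robot's right front, roughly 0.65 m from its base axis, and a tall instrument stands at its left front: swing the arm drawn in.
- next_spot (a point): Centre of the orange-ringed spot, on the tray's top (8 mm above the worktop).
- vial_white_center (a point): glass sample vial with a white screw cap, 23 mm across, 54 mm tall, 20 to 45 g, standing upright on the tray. The point is its centre, 27 mm above its base; z is its upward axis. Any of the three vials may be the one on the orange ring.
- vial_red_center (a point): glass sample vial with a red screw cap, 23 mm across, 54 mm tall, 20 to 45 g, standing upright on the tray. The point is its centre, 27 mm above its base; z is its upward axis. Any of the three vials may be the one on the orange ring.
- vial_black_center (a point): glass sample vial with a black screw cap, 23 mm across, 54 mm tall, 20 to 45 g, standing upright on the tray. The point is its centre, 27 mm above its base; z is its upward axis. Any of the three vials may be the one on the orange ring.
- vial_white: The same vial with the white cap; origin at the centre of its base.
- vial_red: The same vial with the red cap; origin at the centre of its base.
- vial_black: The same vial with the black cap; origin at the centre of its base.
- beaker_center (a point): Centre of a bystander glass beaker, 46 mm across, 60 mm tall.
- petri_center (a point): Centre of a bystander petri dish, 62 mm across, 16 mm tall.
Not all that is in view belongs to the job. Leave any pink or purple look-alike of the vial_black alone.

How it is judged (in metres and radians):
On the way, in this order (a step that is already met when the one before it is completed fails the run):
1. the vial from the orange ring is held, less than 10 mm above the mixer's plate or on it (not dropped) (((horizontal distance between vial_white_center and plate_top below 0.025 m and z of vial_white_center in the frame of plate_top between 0.02 and 0.037 m and distance of each of vial_red_center, vial_black_center from where it was at the start of the episode below 0.02 m and horizontal distance between each of vial_red_center, vial_black_center and next_spot above 0.03 m and angle between each of vial_red_center, vial_black_center's own z axis and vertical below 0.15 rad and contact force between the fingers and vial_white above 0.3 N) or (horizontal distance between vial_red_center and plate_top below 0.025 m and z of vial_red_center in the frame of plate_top between 0.02 and 0.037 m and distance of each of vial_white_center, vial_black_center from where it was at the start of the episode below 0.02 m and horizontal distance between each of vial_white_center, vial_black_center and next_spot above 0.03 m and angle between each of vial_white_center, vial_black_center's own z axis and vertical below 0.15 rad and contact force between the fingers and vial_red above 0.3 N) or (horizontal distance between vial_black_center and plate_top below 0.025 m and z of vial_black_center in the frame of plate_top between 0.02 and 0.037 m and distance of each of vial_white_center, vial_red_center from where it was at the start of the episode below 0.02 m and horizontal distance between each of vial_white_center, vial_red_center and next_spot above 0.03 m and angle between each of vial_white_center, vial_red_center's own z axis and vertical below 0.15 rad and contact force between the fingers and vial_black above 0.3 N))), for 0.02 s.
2. that vial stands released on the plate while the selector is still at off (((horizontal distance between vial_white_center and plate_top below 0.02 m and z of vial_white_center in the frame of plate_top between 0.02 and 0.034 m and angle between vial_white_center's own z axis and vertical below 0.12 rad and linear speed of vial_white below 0.03 m/s and contact force between the fingers and vial_white below 0.1 N and distance of each of vial_red_center, vial_black_center from where it was at the start of the episode below 0.02 m and horizontal distance between each of vial_red_center, vial_black_center and next_spot above 0.03 m and angle between each of vial_red_center, vial_black_center's own z axis and vertical below 0.15 rad and value of joint selector between -0.25 and 0.25 rad) or (horizontal distance between vial_red_center and plate_top below 0.02 m and z of vial_red_center in the frame of plate_top between 0.02 and 0.034 m and angle between vial_red_center's own z axis and vertical below 0.12 rad and linear speed of vial_red below 0.03 m/s and contact force between the fingers and vial_red below 0.1 N and distance of each of vial_white_center, vial_black_center from where it was at the start of the episode below 0.02 m and horizontal distance between each of vial_white_center, vial_black_center and next_spot above 0.03 m and angle between each of vial_white_center, vial_black_center's own z axis and vertical below 0.15 rad and value of joint selector between -0.25 and 0.25 rad) or (horizontal distance between vial_black_center and plate_top below 0.02 m and z of vial_black_center in the frame of plate_top between 0.02 and 0.034 m and angle between vial_black_center's own z axis and vertical below 0.12 rad and linear speed of vial_black below 0.03 m/s and contact force between the fingers and vial_black below 0.1 N and distance of each of vial_white_center, vial_red_center from where it was at the start of the episode below 0.02 m and horizontal distance between each of vial_white_center, vial_red_center and next_spot above 0.03 m and angle between each of vial_white_center, vial_red_center's own z axis and vertical below 0.15 rad and value of joint selector between -0.25 and 0.25 rad))), for 0.2 s.
3. the selector is at the dot of the colour of that vial's cap (((horizontal distance between vial_white_center and plate_top below 0.02 m and z of vial_white_center in the frame of plate_top between 0.02 and 0.034 m and angle between vial_white_center's own z axis and vertical below 0.12 rad and linear speed of vial_white below 0.03 m/s and contact force between the fingers and vial_white below 0.1 N and value of joint selector between -0.85 and -0.55 rad) or (horizontal distance between vial_red_center and plate_top below 0.02 m and z of vial_red_center in the frame of plate_top between 0.02 and 0.034 m and angle between vial_red_center's own z axis and vertical below 0.12 rad and linear speed of vial_red below 0.03 m/s and contact force between the fingers and vial_red below 0.1 N and value of joint selector between 0.55 and 0.85 rad) or (horizontal distance between vial_black_center and plate_top below 0.02 m and z of vial_black_center in the frame of plate_top between 0.02 and 0.034 m and angle between vial_black_center's own z axis and vertical below 0.12 rad and linear speed of vial_black below 0.03 m/s and contact force between the fingers and vial_black below 0.1 N and value of joint selector between 1.25 and 1.55 rad))), for 0.2 s.
At the end, for the whole second after the job is handed in: The vial that was on the orange ring stands upright (within 0.12 rad) and still on the mixer's plate, its centre within 20 mm of the plate's centre; the selector is at rest within 0.15 rad of the dot with the colour of its cap; the other two vials stand on the tray within 20 mm of where they were (((horizontal distance between vial_white_center and plate_top below 0.02 m and z of vial_white_center in the frame of plate_top between 0.02 and 0.034 m and angle between vial_white_center's own z axis and vertical below 0.12 rad and linear speed of vial_white below 0.03 m/s and contact force between the fingers and vial_white below 0.1 N and distance of each of vial_red_center, vial_black_center from where it was at the start of the episode below 0.02 m and horizontal distance between each of vial_red_center, vial_black_center and next_spot above 0.03 m and angle between each of vial_red_center, vial_black_center's own z axis and vertical below 0.15 rad and value of joint selector between -0.85 and -0.55 rad and velocity of joint selector between -0.1 and 0.1 rad/s) or (horizontal distance between vial_red_center and plate_top below 0.02 m and z of vial_red_center in the frame of plate_top between 0.02 and 0.034 m and angle between vial_red_center's own z axis and vertical below 0.12 rad and linear speed of vial_red below 0.03 m/s and contact force between the fingers and vial_red below 0.1 N and distance of each of vial_white_center, vial_black_center from where it was at the start of the episode below 0.02 m and horizontal distance between each of vial_white_center, vial_black_center and next_spot above 0.03 m and angle between each of vial_white_center, vial_black_center's own z axis and vertical below 0.15 rad and value of joint selector between 0.55 and 0.85 rad and velocity of joint selector between -0.1 and 0.1 rad/s) or (horizontal distance between vial_black_center and plate_top below 0.02 m and z of vial_black_center in the frame of plate_top between 0.02 and 0.034 m and angle between vial_black_center's own z axis and vertical below 0.12 rad and linear speed of vial_black below 0.03 m/s and contact force between the fingers and vial_black below 0.1 N and distance of each of vial_white_center, vial_red_center from where it was at the start of the episode below 0.02 m and horizontal distance between each of vial_white_center, vial_red_center and next_spot above 0.03 m and angle between each of vial_white_center, vial_red_center's own z axis and vertical below 0.15 rad and value of joint selector between 1.25 and 1.55 rad and velocity of joint selector between -0.1 and 0.1 rad/s))); the robot touches nothing.
It fails at once if the beaker is moved by more than 30 mm (distance of beaker_center from where it was at the start of the episode above 0.03 m).
It fails at once if the petri dish is moved by more than 30 mm (distance of petri_center from where it was at the start of the episode above 0.03 m).
It also fails if it takes over 61 s, if anything falls off the work surface, if the arm or the gripper's body presses on something with over 40 N, if the wrist force passes 120 N, or if a joint passes its speed limit or range.

## Working session

There is one attempt and no reset: what is moved stays moved. The work goes in short steps, Python scripts to look and compute and a tool call to move; the robot and the scene stay as the last step left them, time stands still between calls to the robot, and variables do not carry over. Pictures are saved under pics/ and viewed, and the job is handed in when it is done.

Besides the shell and the picture viewer there is one more tool, called after "Request:" as name([rows], argument=value, ...), one row to a line, values as JSON. send_rows: Moves the arm, as the interface text tells. Its arguments: {"type":"object","properties":{"plan":{"type":"array"},"force":{"type":"number"}},"required":["plan"]}

```bash
mkdir -p pics; ls; python3 - <<'E'
from station import status, viewer
import cv2
s=status.observe(); print(s)
for n in ("scene","side","wrist"):
    c=viewer.capture(n); cv2.imwrite(f"pics/{n}0.png",c["image"][:,:,::-1]); print(n,c["K"],c["rvec"],c["tvec"])
E
```

```text
pics
{'clock': 0.0, 'q': array([61.94588156, 36.06007496,  2.20267311, 86.99498556, -1.5461017 ,
       57.08346501, -1.14604214]), 'joint_velocities': array([ 0.0400144 ,  0.05097373,  0.09328245,  0.03124164,  0.10144191,
       -0.05397478, -0.03188018]), 'joint_torque': array([ 3.30866433e-04, -5.63388205e+01,  1.22593705e+00, -1.93443131e+01,
        1.08142468e-02,  1.04474032e-02,  6.90849788e-06]), 'position': array([ 0.26706403, -0.59186575,  0.20118173]), 'tcp_rot': array([[ 9.11515662e-01,  4.11264549e-01, -8.17415661e-04],
       [ 4.11265360e-01, -9.11514050e-01,  1.71474768e-03],
       [-3.98709269e-05, -1.89919412e-03, -9.99998196e-01]]), 'contact_force': array([-0.21440694,  0.15881263, -0.05610835]), 'ft_torque': array([-0.00092239, -0.01391673, -0.05174747]), 'finger_gap': 0.0857092611889716}
scene [[443.6328581    0.         319.99288361]
 [  0.         443.6328581  243.53472215]
 [  0.           0.           1.        ]] [ 0.27204528 -2.92264737  0.92033364] [ 0.62181113 -0.04422408  0.96479336]
side [[536.97389451   0.         322.19370689]
 [  0.         536.97389451 243.69537831]
 [  0.           0.           1.        ]] [ 2.15739243 -0.18573114  0.10428929] [-0.53956214  0.26744863  0.69284728]
wrist [[361.31984393   0.         319.08201985]
 [  0.         361.31984393 238.31493158]
 [  0.           0.           1.        ]] [-2.42984427  1.56943085  0.23012536] [-0.64993647 -0.0369918   0.37889227]
```

View pics/scene0.png

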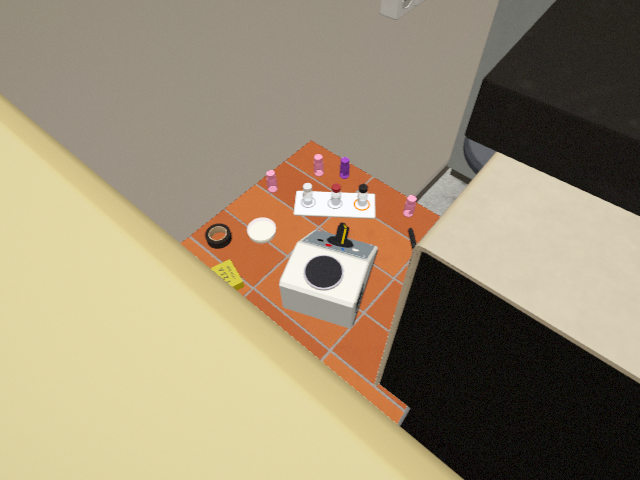

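View pics/side0.png

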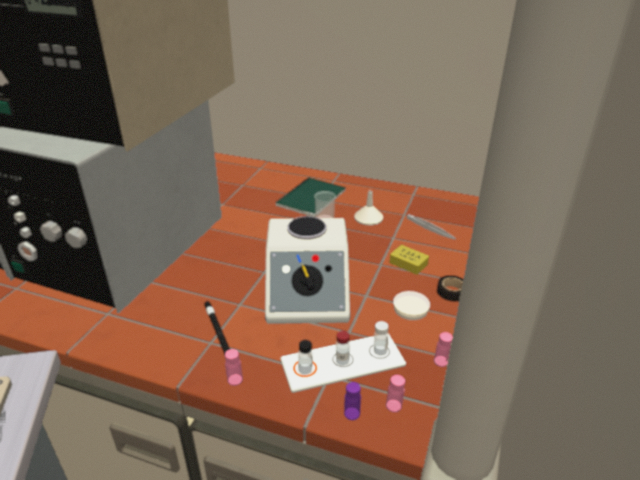

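View pics/wrist0.png

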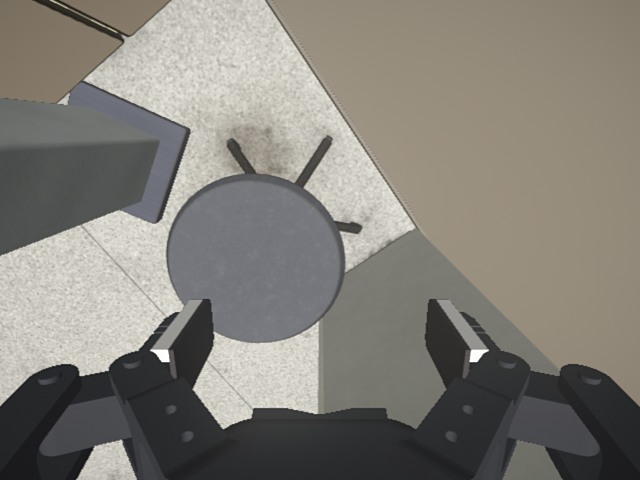

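The orange-ringed spot holds the black-capped vial: side (305,358), scene (363,196). Possible look-alikes are the purple vial at side (352,400), the pink ones at side (233,366), (396,392) and (445,348), and the red and white tray vials at side (343,348) and (381,338). Next I'll check it in enlarged crops.

```bash
python3 - <<'E'
import cv2
a=cv2.imread("pics/side0.png"); b=cv2.imread("pics/scene0.png")
cv2.imwrite("pics/s_tray.png",cv2.resize(a[320:420,220:420],None,fx=4,fy=4,interpolation=cv2.INTER_CUBIC))
cv2.imwrite("pics/s_mix.png",cv2.resize(a[205:325,250:370],None,fx=5,fy=5,interpolation=cv2.INTER_CUBIC))
cv2.imwrite("pics/c_all.png",cv2.resize(b[145:335,260:420],None,fx=3.15,fy=3.15,interpolation=cv2.INTER_CUBIC))
E
```

```text
(no output)
```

View pics/s_tray.png

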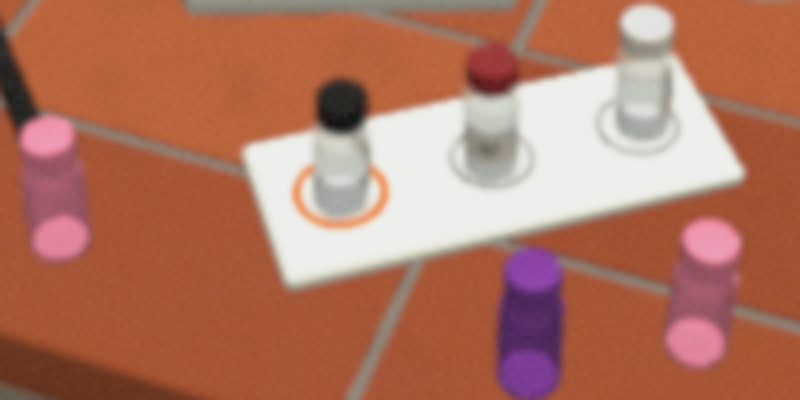

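View pics/s_mix.png

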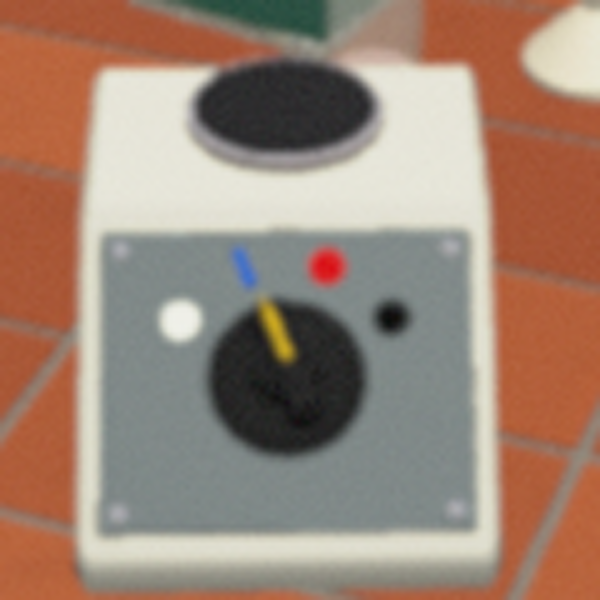

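View pics/c_all.png

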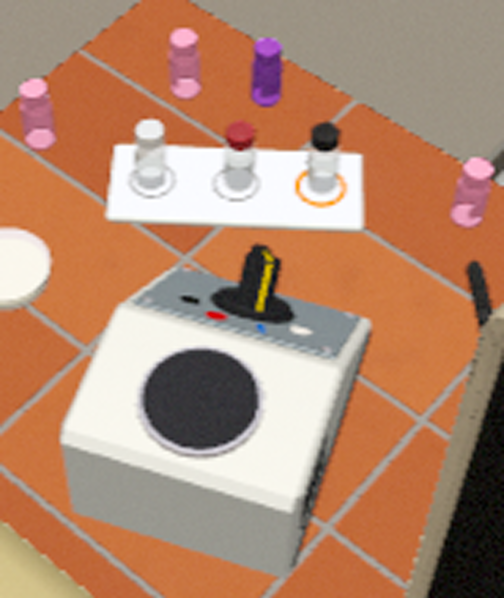

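```bash
cat > h.py <<'E'
import numpy as np, cv2
cam={"scene":((443.6328581,319.99288361,243.53472215),[0.27204528,-2.92264737,0.92033364],[0.62181113,-0.04422408,0.96479336]),
"side":((536.97389451,322.19370689,243.69537831),[2.15739243,-0.18573114,0.10428929],[-0.53956214,0.26744863,0.69284728])}
def P(n):
    (f,cx,cy),r,t=cam[n]; K=np.array([[f,0,cx],[0,f,cy],[0,0,1]]); R=cv2.Rodrigues(np.array(r))[0]
    return K@np.c_[R,np.array(t)]
def tri(a,b):
    X=cv2.triangulatePoints(P("side"),P("scene"),np.array(a,float).reshape(2,1),np.array(b,float).reshape(2,1)); return (X[:3]/X[3]).ravel()
def onz(n,p,z):
    M=P(n); H=np.c_[M[:,0],M[:,1],M[:,2]*z+M[:,3]]; w=np.linalg.solve(H,[*p,1]); return w[:2]/w[2]
def proj(n,X):
    v=P(n)@np.r_[X,1]; return v[:2]/v[2]
def crop(u,s,off): return ((u[0]+.5)/s-.5+off[0],(u[1]+.5)/s-.5+off[1])
E
python3 - <<'E'
from h import *
np.set_printoptions(precision=4,suppress=True)
T=lambda u:crop(u,4,(220,320)); M=lambda u:crop(u,5,(250,205)); C=lambda u:crop(u,3.15,(260,145))
for n,a,b in [("orange",(341,190),(321,187)),("redr",(491,158),(236,183)),("whr",(638,125),(152,181))]:
    print(n,tri(T(a),C(b)),onz("side",T(a),.008),onz("scene",C(b),.008))
for n,a,b in [("plate",(286,107),(201,399)),("w",(180,321),(300,330)),("r",(327,267),(216,316)),("k",(391,317),(190,300)),("b",(244,269),(261,328)),
 ("backL",(98,70),None),("backR",(473,68),None),("ps1",(121,250),None)]:
    if b: print(n,tri(M(a),C(b)))
    if n in("plate",): print(onz("side",M(a),.103),onz("scene",C(b),.103))
for n,u in [("front-l",(80,560)),("front-r",(497,562))]: print(n,onz("side",M(u),.015))
for n,u in [("bl",(98,70)),("br",(473,68))]: print(n,onz("side",M(u),.095))
E
```

```text
orange [0.5296 0.0481 0.0078] [0.5299 0.0479] [0.5291 0.0483]
redr [0.5889 0.055  0.0073] [0.5886 0.0543] [0.5891 0.0555]
whr [0.6487 0.0631 0.0064] [0.6483 0.0617] [0.6483 0.0645]
plate [0.5706 0.293  0.1016]
[0.5707 0.2909] [0.5698 0.2939]
w [0.523  0.215  0.0698]
r [0.5741 0.2218 0.0812]
k [0.5932 0.2052 0.0699]
b [0.5461 0.2255 0.0811]
front-l [0.4814 0.1626]
front-r [0.617  0.1384]
bl [0.5079 0.3406]
br [0.6448 0.3189]
```

```bash
python3 - <<'E'
from h import *
np.set_printoptions(precision=3,suppress=True)
for n in cam:
    (f,cx,cy),r,t=cam[n]; R=cv2.Rodrigues(np.array(r))[0]; print(n,"cam at",-R.T@np.array(t),"looks",R[2])
for n,u in [("instr far",(221,210)),("instr near",(117,305)),("edge l",(0,340)),("edge r",(437,468)),("beaker base",(325,216)),("petri",(411,305)),("purple base",(352,413)),("pillar",(475,480)),("pen near",(226,347)),("pen far",(208,305)),("ring black",(452,290))]: print(n,onz("side",u,0))
for n,u in [("sc edge top",(312,141)),("left corner",(183,241)),("right low",(405,405)),("beige box front lower",(378,385)),("bx2",(410,408))]: print(n,onz("scene",u,0))
E
```

```text
scene cam at [0.493 0.694 0.771] looks [ 0.115 -0.562 -0.819]
side cam at [ 0.456 -0.512  0.611] looks [ 0.146  0.817 -0.559]
instr far [0.414 0.553]
instr near [0.23  0.253]
edge l [0.058 0.195]
edge r [ 0.67 -0.14]
beaker base [0.64  0.488]
petri [0.734 0.167]
purple base [ 0.583 -0.04 ]
pillar [ 0.71  -0.164]
pen near [0.414 0.118]
pen far [0.386 0.227]
ring black [0.82  0.194]
sc edge top [ 0.681 -0.142]
left corner [0.891 0.212]
right low [0.398 0.466]
beige box front lower [0.447 0.441]
bx2 [0.389 0.47 ]
```

Crops confirm it: the black-capped vial is the one on the orange ring at world (0.530, 0.048), and the plate centre is about (0.570, 0.292, 0.102). I'll draw the arm in, then swing.

Request:
send_rows([
  {"dp":[-0.027,0.061,0.0],"roll":0,"jaw":0.085},
  {"dp":[-0.055,0.122,0.0],"roll":-2,"jaw":0.085},
  {"dp":[-0.082,0.182,0.01],"roll":-4,"jaw":0.085},
  {"dp":[-0.033,0.2075,0.02],"roll":-6,"jaw":0.085},
  {"dp":[0.012,0.239,0.03],"roll":-8,"jaw":0.085},
  {"dp":[0.053,0.2755,0.03],"roll":-10,"jaw":0.085},
], force=40)

```text
clock: 0.9
position: [0.3221, -0.3165, 0.2331]
tcp_rot: [[0.97, 0.245, 0.002], [0.245, -0.97, -0.002], [0.002, 0.002, -1.0]]
contact_force: [1.2, -1.0, 0.0]
finger_gap: 0.085
```

Request:
send_rows([
  {"dp":[0.036,0.0415,0.0],"roll":-1,"jaw":0.085},
  {"dp":[0.067,0.0865,0.0],"roll":-2,"jaw":0.085},
  {"dp":[0.092,0.1355,0.0],"roll":-3,"jaw":0.085},
  {"dp":[0.111,0.1875,0.0],"roll":-4,"jaw":0.085},
  {"dp":[0.124,0.2405,0.0],"roll":-5,"jaw":0.085},
  {"dp":[0.13,0.2955,0.0],"roll":-6,"jaw":0.085},
  {"dp":[0.13,0.345,0.0],"roll":-7,"jaw":0.085},
  {"dp":[0.13,0.3645,0.0],"roll":-7,"jaw":0.085},
  {"dp":[0.13,0.3645,0.0],"roll":-7,"jaw":0.085},
])

```text
clock: 2.02
position: [0.4501, 0.049, 0.232]
tcp_rot: [[0.991, 0.13, -0.0], [0.13, -0.991, 0.0], [-0.0, -0.0, -1.0]]
contact_force: [1.2, 0.7, 0.6]
finger_gap: 0.0849
```

```bash
python3 - <<'E'
from station import status, viewer
import cv2
s=status.observe(); print(s["position"],s["q"],s["tcp_rot"])
for n in ("side","wrist"):
    c=viewer.capture(n); cv2.imwrite(f"pics/{n}1.png",c["image"][:,:,::-1]); print(repr(c["rvec"]),repr(c["tvec"]))
E
```

```text
[0.45012872 0.0489959  0.23200573] [ -6.39095234  17.73480566  -4.3682042  114.64193786   1.76965178
  47.69374707 -94.24973887] [[ 9.91458237e-01  1.30424381e-01 -2.13613010e-04]
 [ 1.30424447e-01 -9.91458196e-01  3.28977215e-04]
 [-1.68881720e-04 -3.54027528e-04 -9.99999923e-01]]
array([ 2.15739243, -0.18573114,  0.10428929]) array([-0.53956214,  0.26744863,  0.69284728])
array([-2.18674926,  1.92360571,  0.27895669]) array([-0.01155442,  0.38857557,  0.53533406])
```

View pics/wrist1.png

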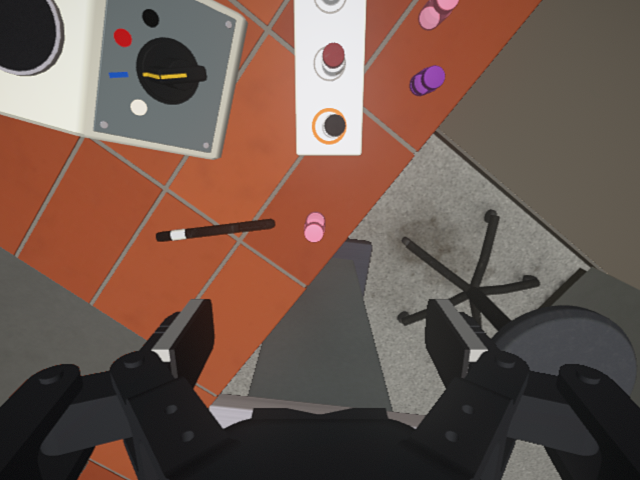

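View pics/side1.png

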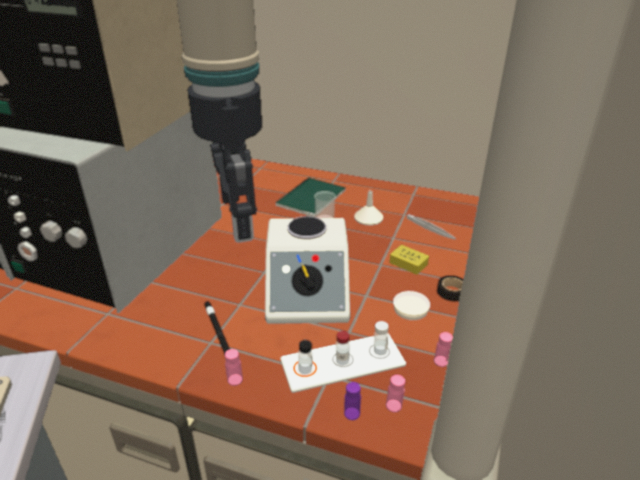

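```bash
cat >> h.py <<'E'
cam["w1"]=((361.31984393,319.08201985,238.31493158),[-2.18674926,1.92360571,0.27895669],[-0.01155442,0.38857557,0.53533406])
def trin(obs):
    A=[]
    for n,p in obs:
        M=P(n); A+= [p[0]*M[2]-M[0], p[1]*M[2]-M[1]]
    A=[a/np.linalg.norm(a[:3]) for a in A]
    v=np.linalg.svd(np.array(A))[2][-1]; return v[:3]/v[3]
E
python3 - <<'E'
from h import *
np.set_printoptions(precision=4,suppress=True)
print("orange",onz("w1",(330,126),.008),"capblack",onz("w1",(335,125),.062),"redring",onz("w1",(329,64),.008))
print("pink",onz("side",(235,380),0),onz("w1",(313,213),0))
T=lambda u:crop(u,4,(220,320)); M=lambda u:crop(u,5,(250,205)); C=lambda u:crop(u,3.15,(260,145))
W=dict(w=(138,107),r=(123,38),k=(151,18),b=(118,75))
pts={}
for n,a,b in [("w",(180,321),(300,330)),("r",(327,267),(216,316)),("k",(391,317),(190,300)),("b",(244,269),(261,328))]:
    pts[n]=trin([("side",M(a)),("scene",C(b)),("w1",W[n])]); print(n,pts[n], W[n]-proj("w1",pts[n]))
# fit: unknown yaw, centre (on panel); angles of marks psi0+{-.7,0,.7,1.4}
from scipy.optimize import least_squares
def model(p):
    yaw=p[0]; d=np.array([np.cos(yaw),np.sin(yaw),0]); right=np.array([d[1],-d[0],0]); s40=np.deg2rad(40)
    up=d*np.cos(s40)+np.array([0,0,np.sin(s40)]); nrm=np.cross(right,up)
    c=p[1:4]; return c,right,up,nrm
ang=dict(w=-.7,b=0,r=.7,k=1.4)
obs={n:[("side",M(a)),("scene",C(b)),("w1",W[n])] for n,a,b in [("w",(180,321),(300,330)),("r",(327,267),(216,316)),("k",(391,317),(190,300)),("b",(244,269),(261,328))]}
def res(p):
    c,ri,up,n=model(p); out=[]
    for k,o in obs.items():
        t=p[4]+ang[k]; X=c+.041*(np.sin(t)*ri+np.cos(t)*up)
        for cn,uv in o: out+=list(proj(cn,X)-uv)
    return out
s=least_squares(res,[np.deg2rad(81.5),.556,.197,.058,-.35]); c,ri,up,n=model(s.x)
print(s.x,np.rad2deg(s.x[[0,4]]),np.abs(s.fun).max(),np.sqrt(np.mean(s.fun**2)))
print("c",c,"right",ri,"up",up,"n",n)
g=c+.03*n; print("grip",g)
for cn in("side","scene","w1"): print(cn,proj(cn,c),proj(cn,c+.039*n))
d=np.array([np.cos(s.x[0]),np.sin(s.x[0])]); 
E
```

```text
orange [0.5285 0.0448] capblack [0.529  0.0419] redring [0.5869 0.0538]
pink [0.4253 0.0477] [0.4324 0.0509]
w [0.5227 0.2145 0.0696] [0.5544 1.0879]
r [0.5736 0.2209 0.0807] [1.2672 1.4029]
k [0.5929 0.204  0.0693] [1.5974 1.1455]
b [0.5456 0.225  0.0809] [0.5503 1.3325]
[ 1.4139  0.5547  0.1933  0.056  -0.3511] [ 81.0109 -20.1184] 1.0724126946878414 0.5451497898079787
c [0.5547 0.1933 0.056 ] right [ 0.9877 -0.1562  0.    ] up [0.1197 0.7566 0.6428] n [-0.1004 -0.6349  0.766 ]
grip [0.5517 0.1742 0.079 ]
side [306.3994 281.0981] [306.0512 276.0155]
scene [340.4253 242.0482] [344.9071 223.2643]
w1 [168.6563  71.9063] [184.7132  75.5786]
```

Request:
send_rows([
  {"dp":[0.04,-0.001,0.0],"roll":0,"jaw":0.07},
  {"dp":[0.079,-0.002,-0.01],"roll":0,"jaw":0.07},
  {"dp":[0.079,-0.002,-0.06],"roll":0,"jaw":0.07},
  {"dp":[0.079,-0.002,-0.11],"roll":0,"jaw":0.07},
  {"dp":[0.079,-0.002,-0.14],"roll":0,"jaw":0.07},
  {"dp":[0.079,-0.002,-0.14],"roll":0,"jaw":0.07},
])

```text
clock: 2.88
position: [0.5274, 0.0432, 0.0901]
tcp_rot: [[0.992, 0.124, -0.005], [0.124, -0.992, -0.002], [-0.005, 0.001, -1.0]]
contact_force: [0.2, 0.5, -0.3]
finger_gap: 0.0701
```

```bash
python3 - <<'E'
from station import status, viewer
import cv2
from h import *
for n in ("wrist","side"):
    c=viewer.capture(n); cv2.imwrite(f"pics/{n}2.png",c["image"][:,:,::-1]); print(repr(c["rvec"]),repr(c["tvec"]))
    if n=="wrist":
        for X in [(.529,.046,.062),(.529,.046,.008),(.529,.046,-.01)]: print(cv2.projectPoints(np.array([X]),c["rvec"],c["tvec"],c["K"],None)[0])
E
```

```text
array([-2.18001583,  1.92500417,  0.28358722]) array([-0.02353731,  0.50074288,  0.42335564])
[[[312.81176159 256.53829158]]]
[[[314.01835876 231.48014439]]]
[[[314.32143437 225.18598658]]]
array([ 2.15739243, -0.18573114,  0.10428929]) array([-0.53956214,  0.26744863,  0.69284728])
```

View pics/wrist2.png

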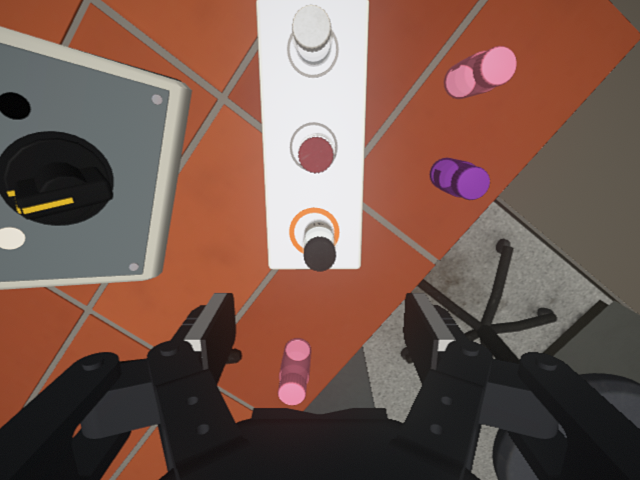

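View pics/side2.png

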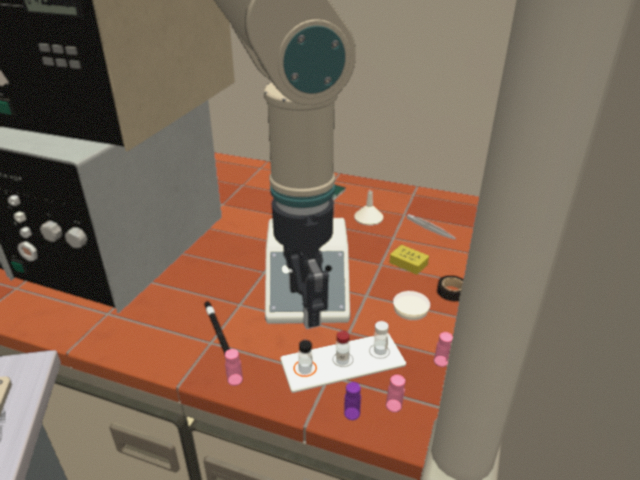

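Request:
send_rows([
  {"dp":[0.001,-0.002,-0.02],"roll":0,"jaw":0.07},
  {"dp":[0.001,-0.002,-0.04],"roll":0,"jaw":0.07},
  {"dp":[0.001,-0.002,-0.055],"roll":0,"jaw":0.07},
  {"dp":[0.001,-0.002,-0.065],"roll":0,"jaw":0.07},
  {"dp":[0.001,-0.002,-0.065],"roll":0,"jaw":0.07},
  {"dp":[0.001,-0.002,-0.065],"roll":0,"jaw":0.07},
])

```text
clock: 3.72
position: [0.5308, 0.0436, 0.0276]
tcp_rot: [[0.992, 0.127, 0.001], [0.127, -0.992, 0.0], [0.001, 0.0, -1.0]]
contact_force: [-0.1, -0.5, -0.4]
finger_gap: 0.0702
```

```bash
python3 - <<'E'
from station import status, viewer
import cv2
a=viewer.capture("wrist")["image"]; b=viewer.capture("side")["image"][290:410,220:420]
b=cv2.resize(b,(640,384)); cv2.imwrite("pics/w3.png",a[:,:,::-1]);cv2.imwrite("pics/s3.png",b[:,:,::-1])
print(status.observe()["position"])
E
```

```text
[0.53078893 0.04355571 0.02766167]
```

View pics/w3.png

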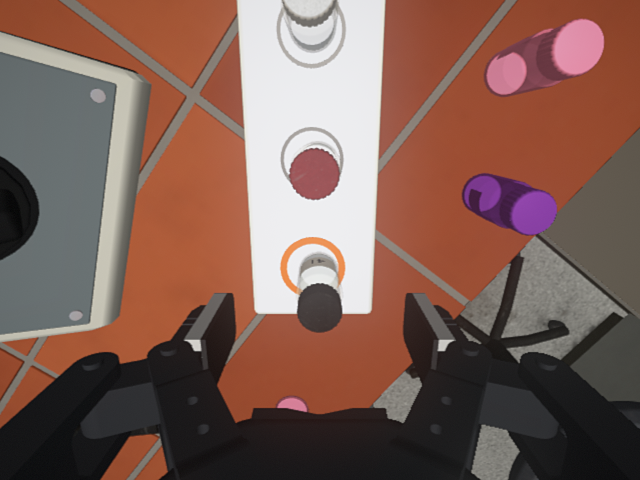

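View pics/s3.png

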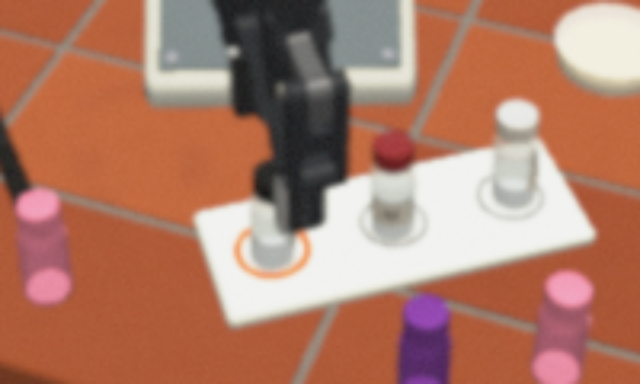

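```bash
python3 - <<'E'
from station import status, viewer
import cv2, numpy as np
c=viewer.capture("wrist"); p=status.observe()["position"]
def pr(X): return cv2.projectPoints(np.array([X],float),c["rvec"],c["tvec"],c["K"],None)[0].ravel()
for dx in(-.005,0,.005): print(dx,pr([p[0]+dx,p[1],.062]), pr([p[0]+dx,p[1],.008]))
E
```

```text
-0.005 [314.92409728 321.31112475] [316.02395965 273.37059707]
0 [316.39354408 310.73005051] [317.12652786 265.15533784]
0.005 [317.89044151 299.95131198] [318.24440782 256.82599034]
```

Aligned to within 2 mm: cap at (320,306), predicted (316,311). Closing.

Request:
send_rows([
  {"dp":[0.001,-0.001,0],"roll":0,"jaw":0.04},
  {"dp":[0.001,-0.001,0],"roll":0,"jaw":0.03},
  {"dp":[0.001,-0.001,0],"roll":0,"jaw":0.015},
  {"dp":[0.001,-0.001,0],"roll":0,"jaw":0.01},
  {"dp":[0.001,-0.001,0],"roll":0,"jaw":0.01},
  {"dp":[0.001,-0.001,0],"roll":0,"jaw":0.01},
  {"dp":[0.001,-0.001,0],"roll":0,"jaw":0.01},
], force=30)

```text
clock: 4.75
position: [0.5313, 0.0425, 0.0271]
tcp_rot: [[0.992, 0.127, -0.0], [0.127, -0.992, -0.0], [-0.0, 0.0, -1.0]]
contact_force: [-0.4, 0.4, -0.1]
finger_gap: 0.0098
```

```bash
python3 - <<'E'
from station import status, viewer
import cv2
a=viewer.capture("wrist")["image"]; b=viewer.capture("side")["image"][290:410,220:420]
b=cv2.resize(b,(640,384)); cv2.imwrite("pics/w4.png",a[:,:,::-1]);cv2.imwrite("pics/s4.png",b[:,:,::-1])
print(status.observe())
E
```

```text
{'clock': 4.85, 'q': array([ -5.90897556,  41.74580952,  -2.55613671, 113.45283267,
         4.04674712,  24.8828003 , -94.20413556]), 'joint_velocities': array([-0.03211736,  0.02405475,  0.1028937 ,  0.01144999, -0.03430308,
       -0.03536412, -0.04529646]), 'joint_torque': array([-3.08453491e-04, -5.16084659e+01,  1.68454964e-01, -9.68887746e+00,
        5.46445299e-03,  1.16234591e-03, -6.70884958e-06]), 'position': array([0.53132686, 0.04252845, 0.02711353]), 'tcp_rot': array([[ 9.91928389e-01,  1.26799328e-01,  2.47362585e-05],
       [ 1.26799328e-01, -9.91928390e-01,  4.67136805e-06],
       [ 2.51289234e-05, -1.49712163e-06, -1.00000000e+00]]), 'contact_force': array([ 0.14571307, -0.60429181, -0.19739294]), 'ft_torque': array([-0.00805191, -0.03154   ,  0.00580253]), 'finger_gap': 0.009921804493406797}
```

View pics/w4.png

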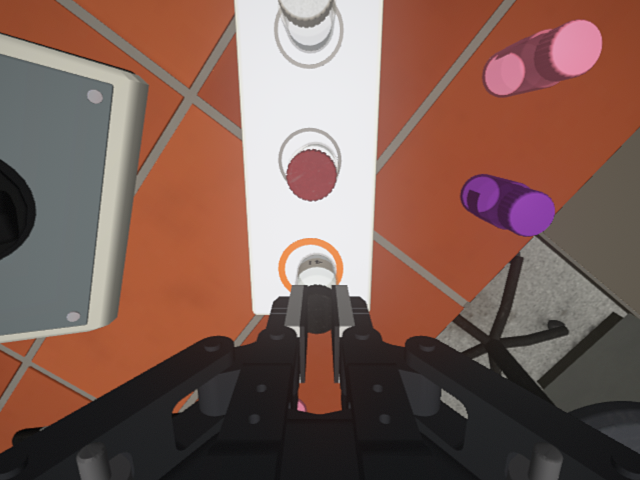

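View pics/s4.png

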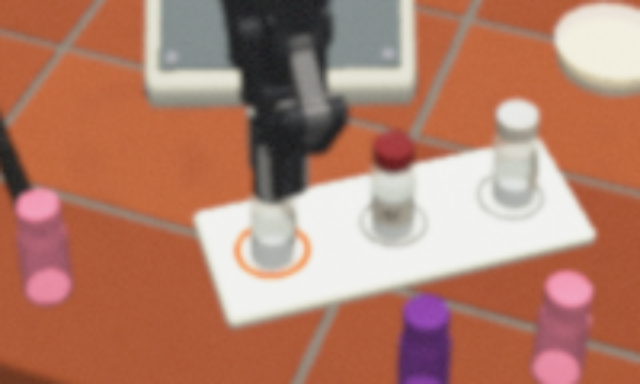

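```bash
python3 - <<'E'
from h import *
s=3.2
def c(X): u=proj("side",np.array(X)); return ((u-np.array([220,290]))*s).round(0)
print("open near finger tip, z.019:",c([.5355,.0085,.019]),c([.5355,.0085,.032]), c([.5355,.0085,.045]))
print("closed tip",c([.532,.037,.019]),c([.532,.037,.04]),"vial r",c([.533,.031,.019]))
print("vial base",c([.531,.043,.008]),"top",c([.531,.043,.062]))
E
python3 - <<'E'
import cv2
a=cv2.imread("pics/w4.png")[230:410,220:420]; cv2.imwrite("pics/w4c.png",cv2.resize(a,None,fx=3.3,fy=3.3,interpolation=cv2.INTER_CUBIC))
a=cv2.imread("pics/s4.png")[60:300,180:420]; cv2.imwrite("pics/s4c.png",cv2.resize(a,None,fx=2.4,fy=2.4,interpolation=cv2.INTER_CUBIC))
E
```

```text
open near finger tip, z.019: [297. 293.] [297. 273.] [296. 252.]
closed tip [279. 247.] [279. 214.] vial r [283. 256.]
vial base [276. 254.] top [274. 170.]
```

View pics/w4c.png

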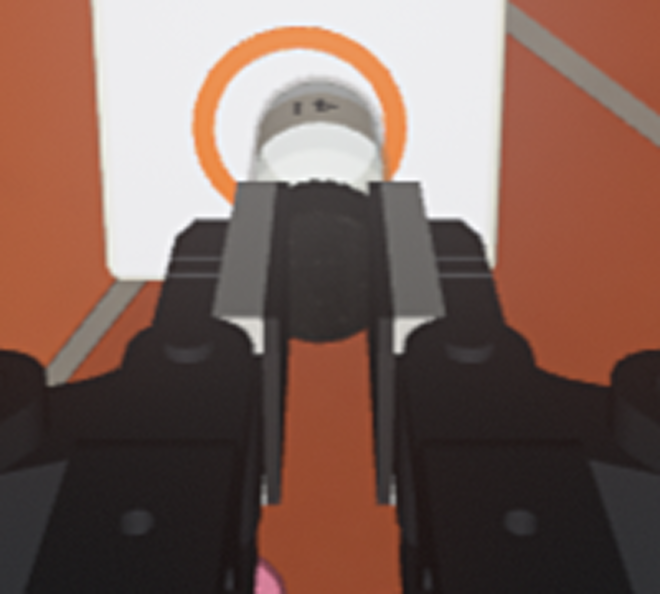

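View pics/s4c.png

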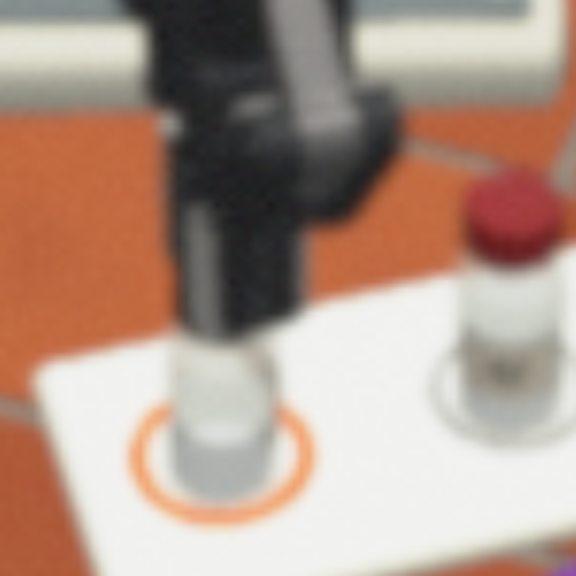

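The fingertips look above the cap, even though the reported TCP z is 0.027. I'll triangulate the tips to see which is right.

```bash
python3 - <<'E'
from station import status, viewer
import cv2, numpy as np
from h import *
c=viewer.capture("scene"); a=c["image"][140:260,280:440]; cv2.imwrite("pics/sc5.png",cv2.resize(a,None,fx=5,fy=5,interpolation=cv2.INTER_CUBIC)[:,:,::-1])
w=viewer.capture("wrist"); p=status.observe(); R=p["tcp_rot"]
def pr(X): return cv2.projectPoints(np.array([X],float),w["rvec"],w["tvec"],w["K"],None)[0].ravel().round(1)
p=p["position"]
for dz in (-.008,.011,.03,.04):
  print(dz, [ ( pr(p+np.array([0,0,dz])+R[:,1]*s*.005+R[:,0]*e)) for s in(-1,1) for e in (-.011,.011)])
Rw=cv2.Rodrigues(w["rvec"])[0]; print("wrist cam",(-Rw.T@w["tvec"]), Rw[2], p)
E
```

```text
-0.008 [array([307.8, 291.8]), array([307.4, 253.2]), array([326.3, 291.8]), array([326.5, 253.2])]
0.011 [array([306.6, 308.3]), array([306.1, 266.2]), array([327. , 308.3]), array([327.3, 266.2])]
0.03 [array([305.1, 328.6]), array([304.6, 282.3]), array([327.9, 328.6]), array([328.3, 282.3])]
0.04 [array([304.2, 341.3]), array([303.6, 292.4]), array([328.5, 341.3]), array([328.9, 292.4])]
wrist cam [0.60293168 0.05044046 0.19807905] [-0.28138932 -0.03536542 -0.95894178] [0.53130024 0.04251873 0.02710436]
```

View pics/sc5.png

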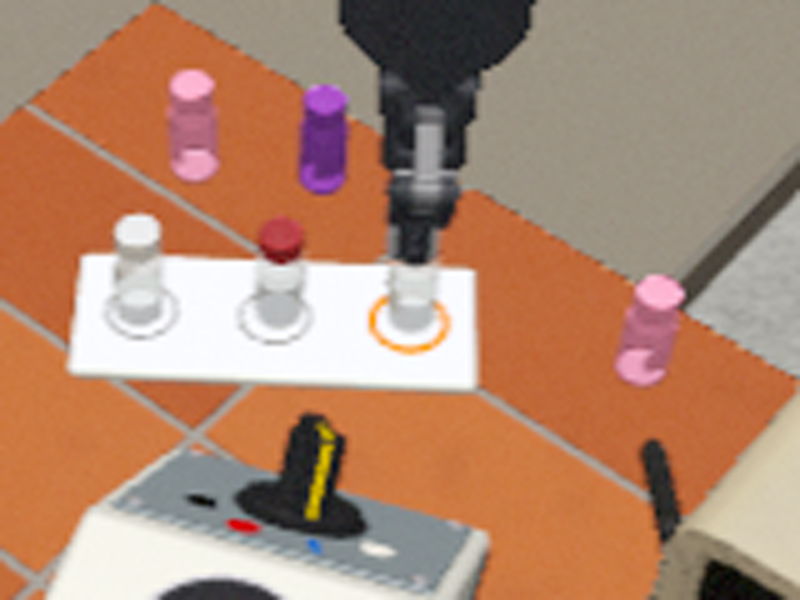

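```bash
python3 - <<'E'
from h import *
print(tri((305.9,352.5),(363,192.4)))
# side: near finger front face bottom at y ~ .0425-.005-.01 ; scene: far finger at +.015
for d in (.005,.012): 
  M=P("side"); 
  for n,uv,y in (("side",(305.9,352.5),.0425-d),("scene",(363,192.4),.0425+d)):
    M=P(n); H=np.c_[M[:,0],M[:,2],M[:,1]*y+M[:,3]]; w=np.linalg.solve(H,[*uv,1]); print(n,d,w[:2]/w[2])
E
```

```text
[0.53029572 0.04393182 0.04226669]
side 0.005 [0.53038766 0.04887457]
scene 0.005 [0.52869698 0.04604707]
side 0.012 [0.52943328 0.05603833]
scene 0.012 [0.52831391 0.05388608]
```

The tips really sit at about z 0.06, roughly 40 mm higher than the reported TCP implies, and nothing has been touched. I'll reopen and go lower by what the cameras show, not by the TCP number.

Request:
send_rows([
  {"dp":[0,0,0],"roll":0,"jaw":0.07},
  {"dp":[0,0,0],"roll":0,"jaw":0.07},
  {"dp":[0,0,0],"roll":0,"jaw":0.07},
  {"dp":[0,0,0],"roll":0,"jaw":0.07},
  {"dp":[0,0,-0.01],"roll":0,"jaw":0.07},
  {"dp":[0,0,-0.02],"roll":0,"jaw":0.07},
  {"dp":[0,0,-0.03],"roll":0,"jaw":0.07},
  {"dp":[0,0,-0.03],"roll":0,"jaw":0.07},
])

```text
clock: 5.95
position: [0.5304, 0.0424, -0.0041]
tcp_rot: [[0.992, 0.127, -0.002], [0.127, -0.992, -0.0], [-0.002, 0.0, -1.0]]
contact_force: [-0.2, 0.3, -0.2]
finger_gap: 0.07
```

```bash
python3 - <<'E'
from station import status, viewer
import cv2
b=viewer.capture("side")["image"][290:410,220:420]
b=cv2.resize(b,(800,480),interpolation=cv2.INTER_CUBIC); cv2.imwrite("pics/s6.png",b[:,:,::-1])
a=viewer.capture("wrist")["image"];cv2.imwrite("pics/w6.png",a[:,:,::-1])
s=status.observe();print(s["position"],s["contact_force"],s["finger_gap"])
E
```

```text
[ 0.53118905  0.04249629 -0.00317154] [ 0.21999844 -1.61409231 -0.21565021] 0.07018108490591962
```

View pics/s6.png

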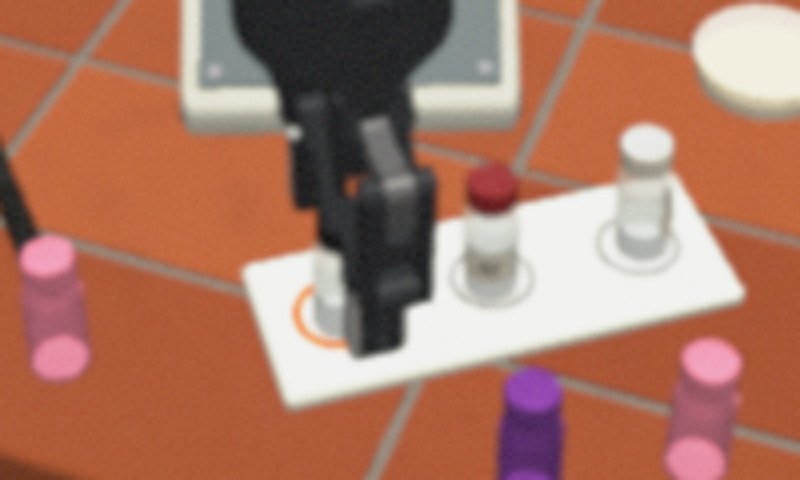

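View pics/w6.png

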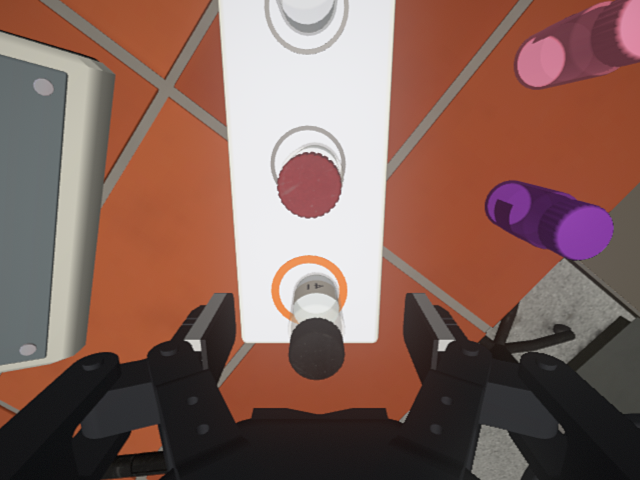

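```bash
python3 - <<'E'
from h import *
M=P("side")
for y in (.0075,0,-.007):
    H=np.c_[M[:,0],M[:,2],M[:,1]*y+M[:,3]]; w=np.linalg.solve(H,[220+375/4,290+352/4,1]); print(y,w[:2]/w[2])
E
```

```text
0.0075 [0.53686807 0.0272425 ]
0 [0.53569284 0.03567384]
-0.007 [0.53459596 0.04354308]
```

Request:
send_rows([
  {"dp":[0,0,-0.008],"roll":0,"jaw":0.07},
  {"dp":[0,0,-0.014],"roll":0,"jaw":0.06},
  {"dp":[0,0,-0.014],"roll":0,"jaw":0.05},
  {"dp":[0,0,-0.014],"roll":0,"jaw":0.035},
  {"dp":[0,0,-0.014],"roll":0,"jaw":0.025},
  {"dp":[0,0,-0.014],"roll":0,"jaw":0.015},
  {"dp":[0,0,-0.014],"roll":0,"jaw":0.01},
  {"dp":[0,0,-0.014],"roll":0,"jaw":0.01},
  {"dp":[0,0,-0.014],"roll":0,"jaw":0.01},
], force=30)

```text
clock: 7.18
position: [0.5315, 0.0425, -0.0167]
tcp_rot: [[0.992, 0.127, 0.0], [0.127, -0.992, -0.0], [0.0, 0.0, -1.0]]
contact_force: [-0.6, -0.8, 4.0]
finger_gap: 0.0211
```

```bash
python3 - <<'E'
from station import status, viewer
import cv2
b=viewer.capture("side")["image"][290:410,220:420]
b=cv2.resize(b,(800,480),interpolation=cv2.INTER_CUBIC); cv2.imwrite("pics/s7.png",b[:,:,::-1])
s=status.observe();print(s["position"],s["contact_force"],s["finger_gap"])
E
```

```text
[ 0.53148486  0.04247448 -0.01667336] [-0.68811264 -0.09774452  4.51572714] 0.020923200440201208
```

View pics/s7.png

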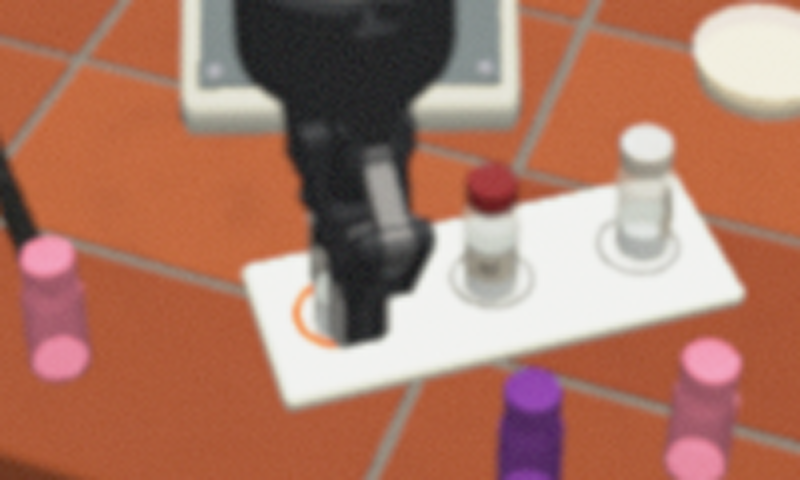

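```bash
python3 - <<'E'
from h import *
M=P("side")
for y in (.031,.017):
  for u in ((347,335),(365,337),(383,335)):
    H=np.c_[M[:,0],M[:,2],M[:,1]*y+M[:,3]]; w=np.linalg.solve(H,[220+u[0]/4,290+u[1]/4,1]); print(y,w[:2]/w[2])
for X in ([.531,.0425,.008],[.529,.043,.008],[.531,.0425,.03]): print((proj("side",np.array(X))-[220,290])*4)
from station import viewer,status
c=viewer.capture("wrist"); cv2.imwrite("pics/w7.png",c["image"][:,:,::-1])
E
```

```text
0.031 [0.53018878 0.01182663]
0.031 [0.53686264 0.00952818]
0.031 [0.54358075 0.00934382]
0.017 [0.52826229 0.02728133]
0.017 [0.53476401 0.02504217]
0.017 [0.54130883 0.02486256]
[344.66431803 318.74783883]
[339.15640119 318.43657805]
[343.90081841 276.87722674]
```

View pics/w7.png

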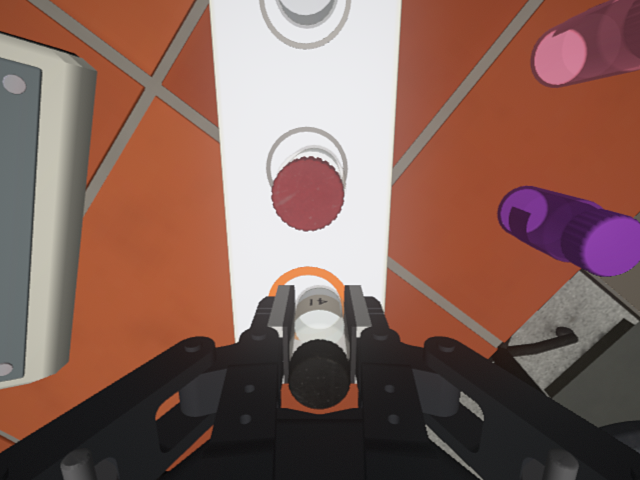

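Gripped (gap 0.021). Lift first, then check.

Request:
send_rows([
  {"dp":[0,0,0.01],"roll":0,"jaw":0.01},
  {"dp":[0,0,0.03],"roll":0,"jaw":0.01},
  {"dp":[0,0,0.06],"roll":0,"jaw":0.01},
  {"dp":[0,0,0.1],"roll":0,"jaw":0.01},
  {"dp":[0,0,0.14],"roll":0,"jaw":0.01},
  {"dp":[0,0,0.17],"roll":0,"jaw":0.01},
  {"dp":[0,0,0.177],"roll":0,"jaw":0.01},
  {"dp":[0,0,0.177],"roll":0,"jaw":0.01},
])

```text
clock: 8.28
position: [0.531, 0.0425, 0.16]
tcp_rot: [[0.992, 0.127, -0.0], [0.127, -0.992, 0.0], [-0.0, -0.0, -1.0]]
contact_force: [0.6, -0.5, -0.5]
finger_gap: 0.0212
```

```bash
python3 - <<'E'
from station import status, viewer
import cv2
b=viewer.capture("side")["image"]; cv2.imwrite("pics/s8.png",b[:,:,::-1])
s=status.observe();print(s["position"],s["contact_force"],s["finger_gap"])
E
```

```text
[0.53052412 0.04245037 0.15926349] [ 0.31040885  0.48887176 -1.18502073] 0.02098615857024512
```

View pics/s8.png

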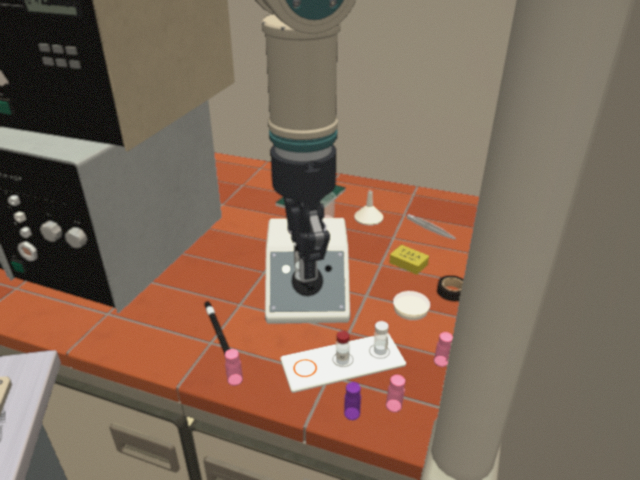

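The vial is lifted, and the other two are still standing. Now moving over the plate.

Request:
send_rows([
  {"dp":[0.004,0.025,0.01],"roll":0,"jaw":0.01},
  {"dp":[0.01,0.06,0.02],"roll":0,"jaw":0.01},
  {"dp":[0.016,0.1,0.02],"roll":0,"jaw":0.01},
  {"dp":[0.022,0.14,0.02],"roll":0,"jaw":0.01},
  {"dp":[0.029,0.18,0.02],"roll":0,"jaw":0.01},
  {"dp":[0.035,0.215,0.01],"roll":0,"jaw":0.01},
  {"dp":[0.039,0.24,0.0],"roll":0,"jaw":0.01},
  {"dp":[0.04,0.249,-0.02],"roll":0,"jaw":0.01},
  {"dp":[0.04,0.249,-0.04],"roll":0,"jaw":0.01},
  {"dp":[0.04,0.249,-0.05],"roll":0,"jaw":0.01},
  {"dp":[0.04,0.249,-0.05],"roll":0,"jaw":0.01},
])

```text
clock: 9.7
position: [0.5708, 0.2899, 0.1088]
tcp_rot: [[0.992, 0.125, -0.002], [0.125, -0.992, -0.002], [-0.002, 0.002, -1.0]]
contact_force: [-0.2, 0.3, -0.7]
finger_gap: 0.0212
```

```bash
python3 - <<'E'
from station import status, viewer
import cv2
b=viewer.capture("side")["image"]; cv2.imwrite("pics/s9.png",cv2.resize(b[130:330,230:400],None,fx=3,fy=3,interpolation=cv2.INTER_CUBIC)[:,:,::-1])
b=viewer.capture("scene")["image"]; cv2.imwrite("pics/c9.png",cv2.resize(b[160:340,250:440],None,fx=3,fy=3,interpolation=cv2.INTER_CUBIC)[:,:,::-1])
s=status.observe();print(s["position"],s["contact_force"],s["finger_gap"],s["q"])
E
```

```text
[0.5718291  0.29094344 0.11044448] [-0.17016016 -0.28689239 -0.88724759] 0.021190957477388042 [ -27.61545819   41.16513384   -3.13764812   93.23211934    2.91588981
   45.64879167 -114.78976759]
```

View pics/s9.png

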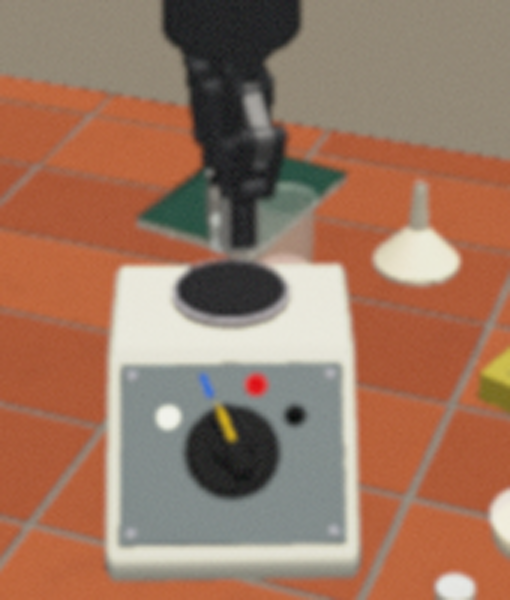

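View pics/c9.png

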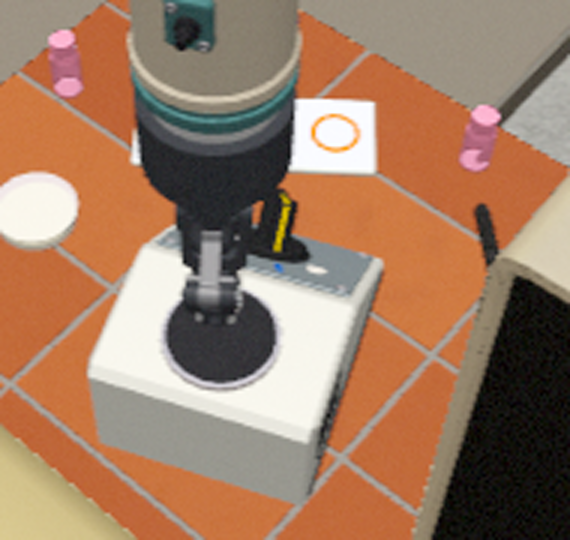

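```bash
python3 - <<'E'
from h import *
for X in ([.571,.291,.135],[.571,.291,.18],[.5704,.2925,.103]):
  print((proj("side",np.array(X))-[230,130])*3,(proj("scene",np.array(X))-[250,160])*3)
a=cv2.imread("pics/s9.png")[150:330,140:320]; cv2.imwrite("pics/s9c.png",cv2.resize(a,None,fx=3.3,fy=3.3,interpolation=cv2.INTER_CUBIC))
E
```

```text
[230.257689   241.26822628] [219.07155041 299.98458276]
[229.2951258  172.67022182] [218.76798276 254.75851875]
[229.53446769 286.62163267] [219.80568994 331.85455011]
```

View pics/s9c.png

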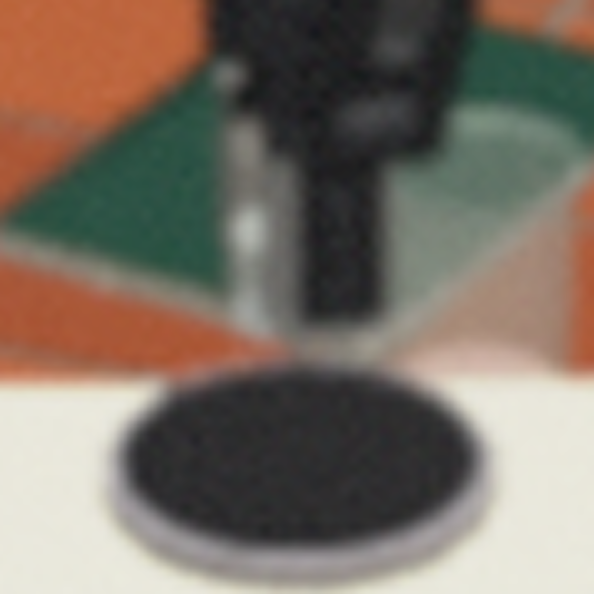

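Request:
send_rows([
  {"dp":[0,0,-0.01],"roll":0,"jaw":0.01},
  {"dp":[0,0,-0.018],"roll":0,"jaw":0.01},
  {"dp":[0,0,-0.023],"roll":0,"jaw":0.01},
  {"dp":[0,0,-0.027],"roll":0,"jaw":0.01},
  {"dp":[0,0,-0.029],"roll":0,"jaw":0.01},
  {"dp":[0,0,-0.03],"roll":0,"jaw":0.01},
  {"dp":[0,0,-0.03],"roll":0,"jaw":0.01},
])

```text
clock: 10.68
position: [0.5714, 0.2916, 0.0802]
tcp_rot: [[0.992, 0.127, 0.0], [0.127, -0.992, 0.0], [0.0, -0.0, -1.0]]
contact_force: [0.4, -0.1, -0.0]
finger_gap: 0.0214
```

```bash
python3 - <<'E'
from station import status, viewer
import cv2
b=viewer.capture("side")["image"]; cv2.imwrite("pics/s10.png",cv2.resize(b[170:260,260:360],None,fx=6,fy=6,interpolation=cv2.INTER_CUBIC)[:,:,::-1])
s=status.observe();print(s["position"],s["contact_force"],s["finger_gap"])
E
```

```text
[0.57145444 0.29154554 0.08026194] [ 0.57919987 -0.68680542  0.27819439] 0.02112830268273456
```

View pics/s10.png

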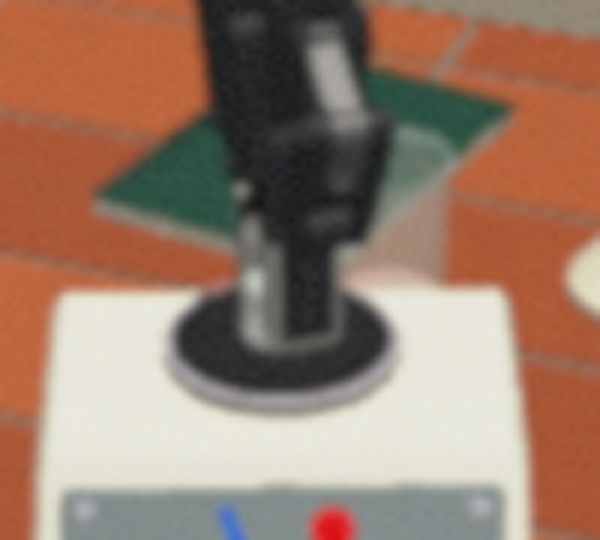

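Request:
send_rows([
  {"dp":[-0.001,0,-0.001],"roll":0,"jaw":0.01},
  {"dp":[-0.001,0,-0.002],"roll":0,"jaw":0.01},
  {"dp":[-0.001,0,-0.002],"roll":0,"jaw":0.01},
  {"dp":[-0.001,0,-0.002],"roll":0,"jaw":0.01},
])

```text
clock: 11.22
position: [0.5702, 0.2916, 0.0784]
tcp_rot: [[0.992, 0.127, -0.0], [0.127, -0.992, 0.0], [-0.0, -0.0, -1.0]]
contact_force: [-0.7, -0.8, 3.3]
finger_gap: 0.0212
```

```bash
python3 - <<'E'
from station import status
s=status.observe();print(s["position"],s["contact_force"],s["finger_gap"],s["clock"])
E
```

```text
[0.57023502 0.29157089 0.07837209] [-0.65176964 -0.81496172  3.26951203] 0.02117346973499778 11.225
```

Request:
send_rows([
  {"dp":[0,0,0],"roll":0,"jaw":0.024},
  {"dp":[0,0,0],"roll":0,"jaw":0.028},
  {"dp":[0,0,0],"roll":0,"jaw":0.035},
  {"dp":[0,0,0],"roll":0,"jaw":0.045},
  {"dp":[0,0,0],"roll":0,"jaw":0.06},
  {"dp":[0,0,0],"roll":0,"jaw":0.075},
  {"dp":[0,0,0],"roll":0,"jaw":0.075},
  {"dp":[0,0,0],"roll":0,"jaw":0.075},
])

```text
clock: 12.22
position: [0.5703, 0.2915, 0.0781]
tcp_rot: [[0.992, 0.127, 0.0], [0.127, -0.992, -0.0], [0.0, 0.0, -1.0]]
contact_force: [0.4, 0.4, -0.6]
finger_gap: 0.075
```

```bash
python3 - <<'E'
from station import status, viewer
import cv2
b=viewer.capture("side")["image"]; cv2.imwrite("pics/s11.png",cv2.resize(b[170:260,260:360],None,fx=6,fy=6,interpolation=cv2.INTER_CUBIC)[:,:,::-1])
b=viewer.capture("wrist")["image"]; cv2.imwrite("pics/w11.png",b[:,:,::-1])
s=status.observe();print(s["position"],s["contact_force"],s["finger_gap"])
E
```

```text
[0.57032784 0.29151573 0.07811826] [-0.15842748  0.92356503 -0.89621655] 0.07518464592172489
```

View pics/s11.png

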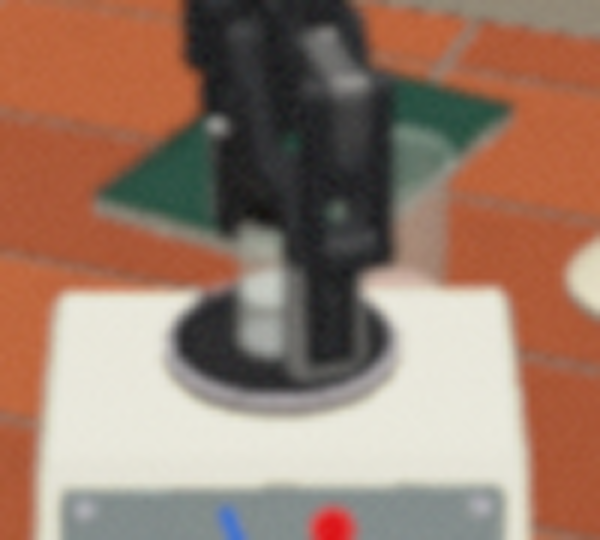

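View pics/w11.png

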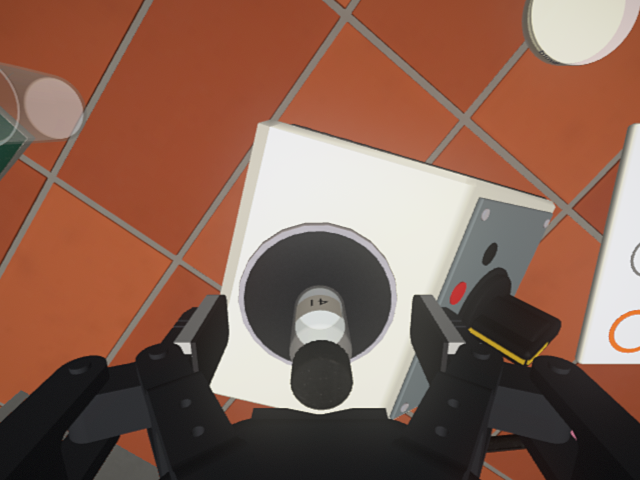

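The vial stands on the plate about 5 mm or less from its centre, released. Rising, then hovering over the knob with the jaws across the bar.

Request:
send_rows([
  {"dp":[0,0,0.01],"roll":0,"jaw":0.075},
  {"dp":[0,0,0.03],"roll":0,"jaw":0.075},
  {"dp":[0,0,0.06],"roll":0,"jaw":0.075},
  {"dp":[0,0,0.1],"roll":0,"jaw":0.075},
  {"dp":[0,0,0.135],"roll":0,"jaw":0.075},
  {"dp":[0,0,0.14],"roll":0,"jaw":0.075},
])

```text
clock: 13.08
position: [0.5721, 0.2925, 0.2219]
tcp_rot: [[0.992, 0.127, 0.006], [0.127, -0.992, 0.003], [0.006, -0.002, -1.0]]
contact_force: [-1.4, -0.3, -0.5]
finger_gap: 0.075
```

Request:
send_rows([
  {"dp":[-0.002,-0.013,0],"roll":9,"jaw":0.07},
  {"dp":[-0.004,-0.026,0],"roll":18,"jaw":0.06},
  {"dp":[-0.006,-0.039,0],"roll":27,"jaw":0.05},
  {"dp":[-0.008,-0.052,0],"roll":36,"jaw":0.045},
  {"dp":[-0.01,-0.066,0],"roll":45,"jaw":0.045},
  {"dp":[-0.012,-0.08,0],"roll":54,"jaw":0.045},
  {"dp":[-0.014,-0.092,0],"roll":63,"jaw":0.045},
  {"dp":[-0.016,-0.105,0],"roll":72,"jaw":0.045},
  {"dp":[-0.018,-0.118,0],"roll":81,"jaw":0.045},
  {"dp":[-0.018,-0.118,0],"roll":89,"jaw":0.045},
  {"dp":[-0.018,-0.118,0],"roll":89,"jaw":0.045},
  {"dp":[-0.018,-0.118,0],"roll":89,"jaw":0.045},
])

```text
clock: 14.58
position: [0.5521, 0.1736, 0.2178]
tcp_rot: [[-0.107, 0.994, -0.001], [0.994, 0.107, -0.0], [0.0, -0.001, -1.0]]
contact_force: [0.1, -0.4, 0.1]
finger_gap: 0.0449
```

```bash
python3 - <<'E'
from station import status, viewer
import cv2, numpy as np
b=viewer.capture("side")["image"]; cv2.imwrite("pics/s12.png",cv2.resize(b[150:330,230:400],None,fx=3.3,fy=3.3,interpolation=cv2.INTER_CUBIC)[:,:,::-1])
w=viewer.capture("wrist"); cv2.imwrite("pics/w12.png",w["image"][:,:,::-1])
s=status.observe();print(s["position"],s["contact_force"],s["finger_gap"],s["q"],s["tcp_rot"][:,0],s["clock"])
n=np.array([-.1004,-.6349,.766]);c=np.array([.5547,.1933,.056])
up=np.array([.1197,.7566,.6428]);ri=np.array([.9877,-.1562,0]);t=-.351;p=np.sin(t)*ri+np.cos(t)*up
for X in (c+.039*n,c+.039*n+.02*p,c+.039*n-.02*p,np.array([.568,.292,.157])): print(cv2.projectPoints(X[None],w["rvec"],w["tvec"],w["K"],None)[0].ravel())
E
```

```text
[0.55219432 0.17369306 0.21800344] [ 0.09026366 -0.2422073   0.32542045] 0.04503412841974394 [ -2.44077055  31.15215691 -27.68144211  97.01459785  16.8499112
  56.01212811 -30.00985943] [-1.08363921e-01  9.94111288e-01 -9.31823445e-05] 14.675
[317.10083079 223.27301592]
[313.46904037 208.25730572]
[320.37821427 236.82342356]
[368.37664465  50.69023857]
```

View pics/s12.png

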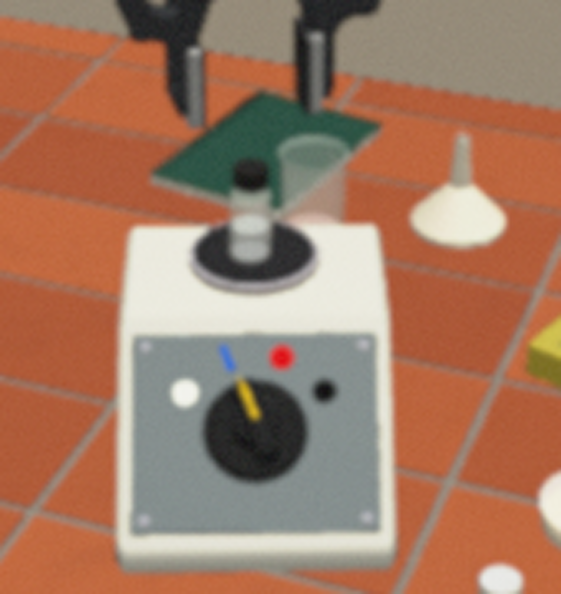

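View pics/w12.png

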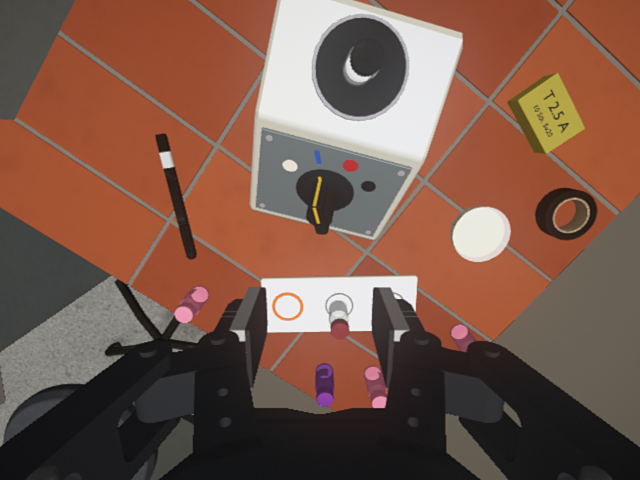

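```bash
python3 - <<'E'
from h import *
M=P("side")
for u in ((203,127),(314,110),(333,92)):
  for y in (.162,.17,.185):
    H=np.c_[M[:,0],M[:,2],M[:,1]*y+M[:,3]]; w=np.linalg.solve(H,[230+u[0]/3.3,150+u[1]/3.3,1]); print(u,y,w[:2]/w[2])
E
```

```text
(203, 127) 0.162 [0.53101808 0.24965875]
(203, 127) 0.17 [0.53191474 0.24536847]
(203, 127) 0.185 [0.53359598 0.23732418]
(314, 110) 0.162 [0.57955567 0.25367188]
(314, 110) 0.17 [0.58102864 0.24942925]
(314, 110) 0.185 [0.58379047 0.24147431]
(333, 92) 0.162 [0.58782892 0.26166222]
(333, 92) 0.17 [0.58940013 0.25751446]
(333, 92) 0.185 [0.59234614 0.24973741]
```

Request:
send_rows([
  {"dp":[0,0,-0.03],"roll":0,"jaw":0.045},
  {"dp":[0,0,-0.07],"roll":0,"jaw":0.045},
  {"dp":[0,0,-0.105],"roll":0,"jaw":0.045},
  {"dp":[0,0,-0.125],"roll":0,"jaw":0.045},
  {"dp":[0,0,-0.131],"roll":0,"jaw":0.045},
  {"dp":[0,0,-0.131],"roll":0,"jaw":0.045},
  {"dp":[0,0,-0.131],"roll":0,"jaw":0.045},
])

```text
clock: 15.55
position: [0.5531, 0.1739, 0.0882]
tcp_rot: [[-0.109, 0.994, 0.002], [0.994, 0.109, 0.001], [0.0, 0.002, -1.0]]
contact_force: [0.0, -0.5, 0.4]
finger_gap: 0.0447
```

```bash
python3 - <<'E'
from station import status, viewer
import cv2, numpy as np
b=viewer.capture("side")["image"]; cv2.imwrite("pics/s13.png",cv2.resize(b[190:310,250:370],None,fx=5,fy=5,interpolation=cv2.INTER_CUBIC)[:,:,::-1])
b=viewer.capture("scene")["image"]; cv2.imwrite("pics/c13.png",cv2.resize(b[170:300,270:410],None,fx=4.5,fy=4.5,interpolation=cv2.INTER_CUBIC)[:,:,::-1])
w=viewer.capture("wrist"); cv2.imwrite("pics/w13.png",w["image"][:,:,::-1])
s=status.observe();print(s["position"],s["contact_force"],s["finger_gap"],s["clock"])
E
```

```text
[0.55286502 0.17364544 0.08795284] [-0.06835168 -0.14200966 -0.33543957] 0.04498689787649326 15.7
```

View pics/s13.png

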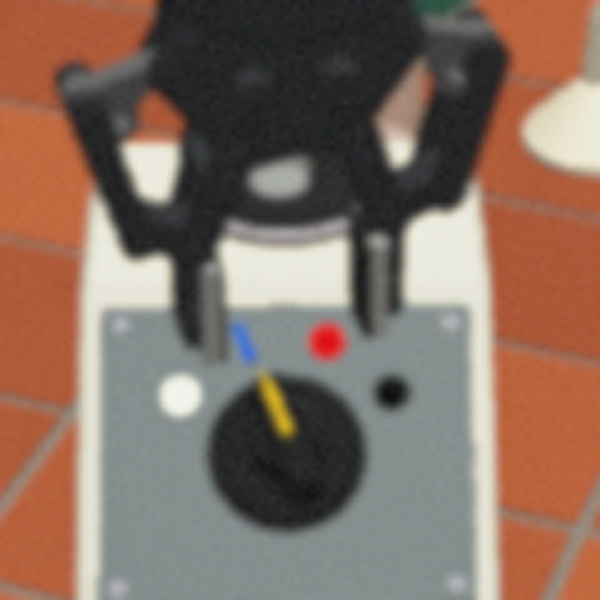

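View pics/c13.png

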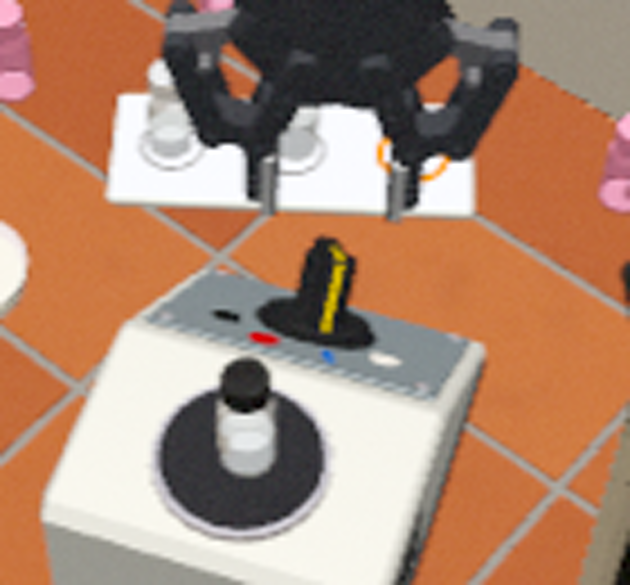

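View pics/w13.png

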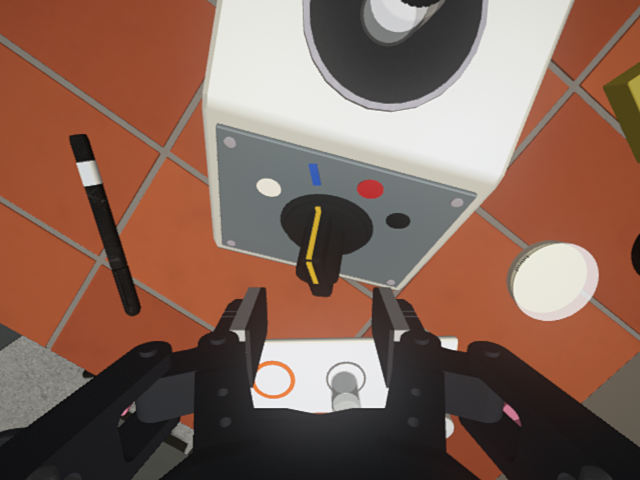

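```bash
python3 - <<'E'
from h import *
M=P("side")
for u,y in (((213,362),.161),((372,335),.165)):
    H=np.c_[M[:,0],M[:,2],M[:,1]*y+M[:,3]]; w=np.linalg.solve(H,[250+u[0]/5,190+u[1]/5,1]); print(u,y,w[:2]/w[2])
M=P("scene")
for u,y in (((398,218),.183),((267,213),.187)):
    H=np.c_[M[:,0],M[:,2],M[:,1]*y+M[:,3]]; w=np.linalg.solve(H,[270+u[0]/4.5,170+u[1]/4.5,1]); print("scene",u,y,w[:2]/w[2])
print(tri((250+213/5,190+362/5),(270+398/4.5,170+218/4.5)),tri((250+372/5,190+335/5),(270+267/4.5,170+213/4.5)))
E
```

```text
(213, 362) 0.161 [0.5289617  0.12095278]
(372, 335) 0.165 [0.57983299 0.1223815 ]
scene (398, 218) 0.183 [0.5246208 0.1250727]
scene (267, 213) 0.187 [0.57850848 0.12108024]
[0.52820202 0.1726034  0.11240273] [0.58137507 0.17944179 0.11180732]
```

Request:
send_rows([
  {"dp":[-0.001,0,-0.008],"roll":0,"jaw":0.045},
  {"dp":[-0.001,0,-0.016],"roll":0,"jaw":0.045},
  {"dp":[-0.001,0,-0.024],"roll":0,"jaw":0.045},
  {"dp":[-0.001,0,-0.032],"roll":0,"jaw":0.045},
  {"dp":[-0.001,0,-0.039],"roll":0,"jaw":0.045},
  {"dp":[-0.001,0,-0.041],"roll":0,"jaw":0.045},
  {"dp":[-0.001,0,-0.041],"roll":0,"jaw":0.045},
])

```text
clock: 16.58
position: [0.5513, 0.1735, 0.046]
tcp_rot: [[-0.109, 0.994, -0.0], [0.994, 0.109, 0.0], [0.0, -0.0, -1.0]]
contact_force: [-0.2, 0.4, -0.8]
finger_gap: 0.045
```

```bash
python3 - <<'E'
from station import status, viewer
import cv2, numpy as np
b=viewer.capture("side")["image"]; cv2.imwrite("pics/s14.png",cv2.resize(b[190:310,250:370],None,fx=5,fy=5,interpolation=cv2.INTER_CUBIC)[:,:,::-1])
w=viewer.capture("wrist"); cv2.imwrite("pics/w14.png",w["image"][:,:,::-1])
s=status.observe();print(s["position"],s["contact_force"],s["finger_gap"],s["clock"])
E
```

```text
[0.5515317  0.17364926 0.0463675 ] [ 0.28510251  0.89157117 -0.09947618] 0.04501926547170978 16.675
```

View pics/s14.png

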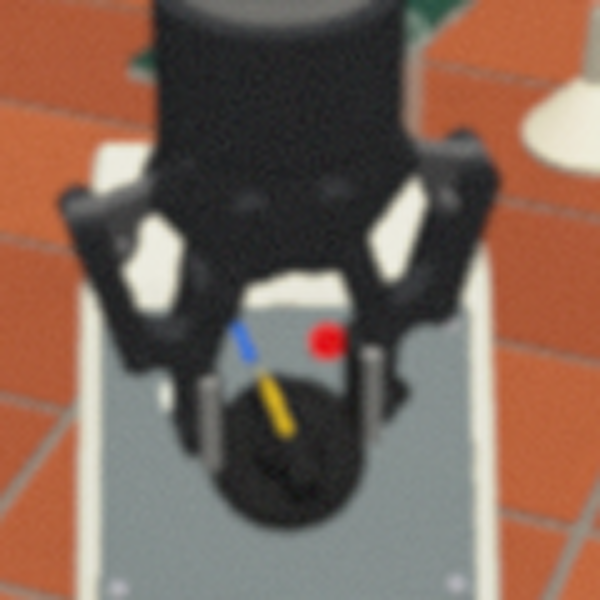

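View pics/w14.png

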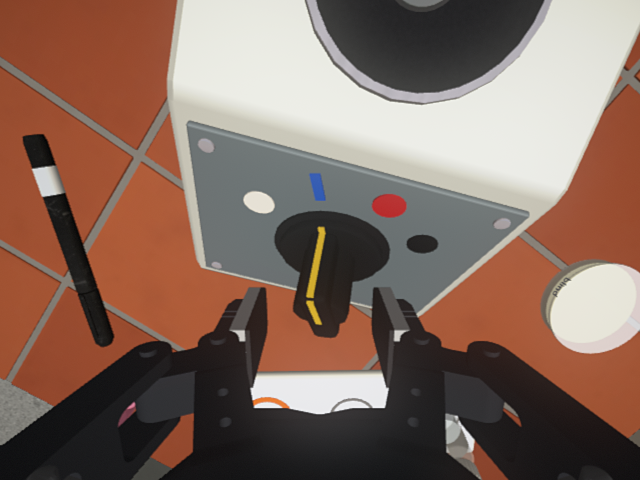

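Request:
send_rows([
  {"dp":[0,0,0],"roll":0,"jaw":0.035},
  {"dp":[0,0,0],"roll":0,"jaw":0.027},
  {"dp":[0,0,0],"roll":0,"jaw":0.02},
  {"dp":[0,0,0],"roll":0,"jaw":0.012},
  {"dp":[0,0,0],"roll":0,"jaw":0.008},
  {"dp":[0,0,0],"roll":0,"jaw":0.008},
], force=20)

```text
clock: 17.42
position: [0.552, 0.1736, 0.0464]
tcp_rot: [[-0.109, 0.994, 0.001], [0.994, 0.109, 0.0], [0.0, 0.001, -1.0]]
contact_force: [1.6, -0.7, 1.7]
finger_gap: 0.0123
```

```bash
python3 - <<'E'
from station import status, viewer
import cv2, numpy as np
b=viewer.capture("side")["image"]; cv2.imwrite("pics/s15.png",cv2.resize(b[190:310,250:370],None,fx=5,fy=5,interpolation=cv2.INTER_CUBIC)[:,:,::-1])
w=viewer.capture("wrist"); cv2.imwrite("pics/w15.png",w["image"][:,:,::-1])
s=status.observe();print(s["position"],s["contact_force"],s["ft_torque"],s["finger_gap"],s["clock"])
E
```

```text
[0.55199272 0.17361175 0.04642707] [ 1.05200057 -0.94495695  3.03598703] [-0.04295937 -0.55689322 -0.12270086] 0.012910476973215356 17.525
```

View pics/w15.png

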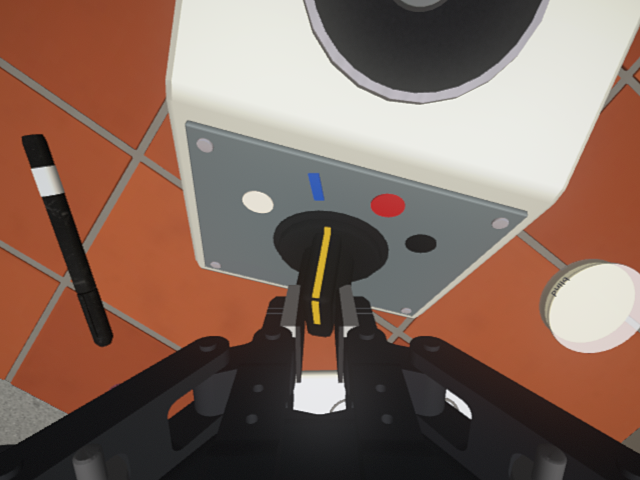

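View pics/s15.png

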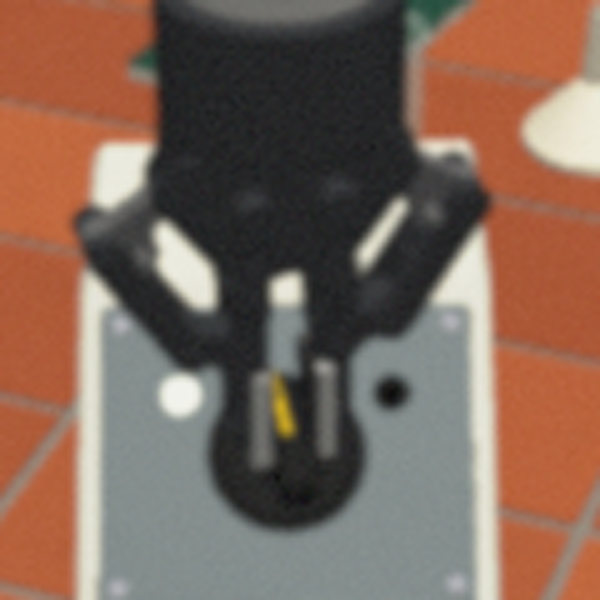

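Request:
send_rows([
  {"dp":[0,0,0],"roll":-6,"jaw":0.008},
  {"dp":[0,0,0],"roll":-12,"jaw":0.008},
  {"dp":[0,0,0],"roll":-18,"jaw":0.008},
  {"dp":[0,0,0.001],"roll":-24,"jaw":0.008},
  {"dp":[0,0,0.001],"roll":-30,"jaw":0.008},
  {"dp":[0,0,0.001],"roll":-36,"jaw":0.008},
  {"dp":[0,0,0.001],"roll":-36,"jaw":0.008},
])

```text
clock: 18.4
position: [0.5504, 0.1732, 0.047]
tcp_rot: [[0.493, 0.87, -0.002], [0.87, -0.493, -0.001], [-0.002, -0.001, -1.0]]
contact_force: [-0.3, -0.9, 3.9]
finger_gap: 0.0115
```

```bash
python3 - <<'E'
from station import status, viewer
import cv2, numpy as np
w=viewer.capture("wrist"); cv2.imwrite("pics/w16.png",w["image"][:,:,::-1])
s=status.observe();print(s["position"],s["contact_force"],s["ft_torque"],s["finger_gap"],s["clock"],s["q"])
E
```

```text
[0.5504188  0.17320046 0.0469393 ] [-1.33066132 -1.85162352  3.41481205] [-0.05917939  0.66873371  0.49632452] 0.011465243017639615 18.45 [-12.99928561  42.51886644 -11.43563542 105.75040335  14.20282961
  33.21948497 -62.98387034]
```

View pics/w16.png

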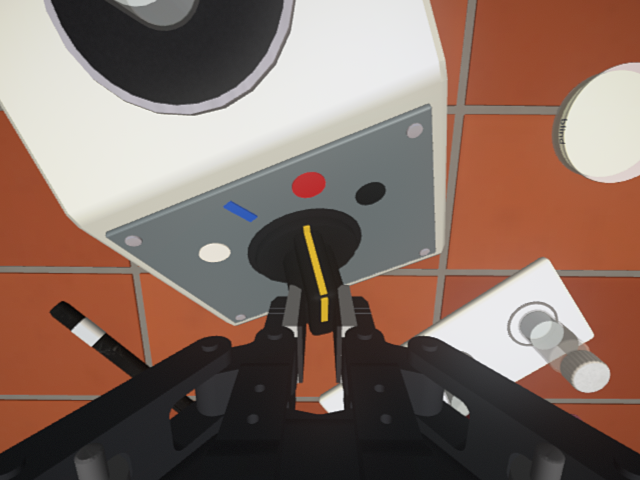

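Request:
send_rows([
  {"dp":[0,0,0],"roll":-6,"jaw":0.008},
  {"dp":[0,0,0.001],"roll":-12,"jaw":0.008},
  {"dp":[0,0,0.001],"roll":-18,"jaw":0.008},
  {"dp":[0,0,0.002],"roll":-24,"jaw":0.008},
  {"dp":[0,0,0.002],"roll":-30,"jaw":0.008},
  {"dp":[0,0,0.002],"roll":-35,"jaw":0.008},
  {"dp":[0,0,0.002],"roll":-35,"jaw":0.008},
])

```text
clock: 19.32
position: [0.5476, 0.1726, 0.0495]
tcp_rot: [[0.904, 0.428, -0.007], [0.428, -0.904, -0.002], [-0.007, -0.001, -1.0]]
contact_force: [-6.8, -2.9, 13.8]
finger_gap: 0.0116
```

```bash
python3 - <<'E'
from station import status, viewer
import cv2, numpy as np
w=viewer.capture("wrist"); cv2.imwrite("pics/w17.png",w["image"][:,:,::-1])
b=viewer.capture("side")["image"]; cv2.imwrite("pics/s17.png",cv2.resize(b[190:310,250:370],None,fx=5,fy=5,interpolation=cv2.INTER_CUBIC)[:,:,::-1])
s=status.observe();print(s["position"],s["contact_force"],s["ft_torque"],s["finger_gap"],s["clock"],s["q"])
E
```

```text
[0.54761304 0.1726292  0.04950436] [-6.21015465 -3.21636662 14.08429842] [-0.29898909  1.94951437  0.32731886] 0.01156065300800887 19.425 [-18.9314069   41.87641269  -2.11427674 106.01236289   2.57108447
  32.55334467 -87.27999082]
```

View pics/w17.png

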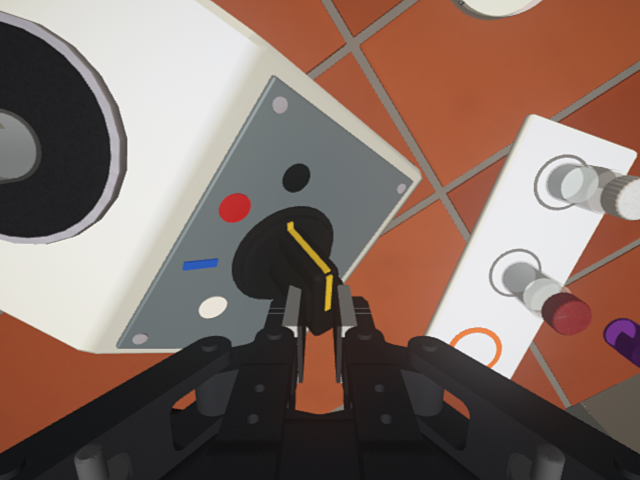

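View pics/s17.png

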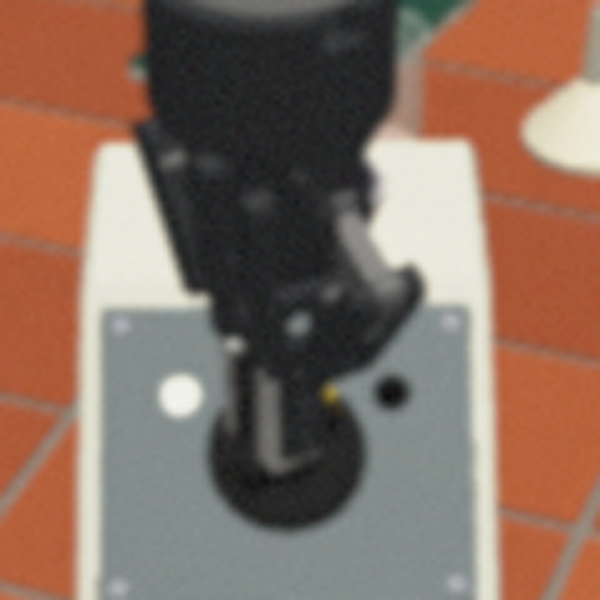

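```bash
cat > kn.py <<'E'
import numpy as np,cv2
n=np.array([-.1004,-.6349,.766]);c=np.array([.5547,.1933,.056])
up=np.array([.1197,.7566,.6428]);ri=np.array([.9877,-.1562,0])
def show(w,t0=-.351,ths=(0.7,.9,1.1,1.2,1.3,1.4,1.5)):
    f=lambda X:cv2.projectPoints(X[None],w["rvec"],w["tvec"],w["K"],None)[0].ravel().round(0)
    for th in ths:
        t=t0+th;p=np.sin(t)*ri+np.cos(t)*up
        print(th,"low end",f(c+.02*p+.008*n),"top end",f(c+.02*p+.039*n),"top ctr",f(c+.039*n))
    for m,a in(("w",-.7),("b",0),("r",.7),("k",1.4)): t=t0+a; print(m,f(c+.041*(np.sin(t)*ri+np.cos(t)*up)))
E
python3 - <<'E'
from station import viewer
from kn import *
show(viewer.capture("wrist"))
E
```

```text
0.7 low end [271. 244.] top end [308. 293.] top ctr [329. 310.]
0.9 low end [278. 238.] top end [316. 286.] top ctr [329. 310.]
1.1 low end [286. 234.] top end [325. 280.] top ctr [329. 310.]
1.2 low end [290. 232.] top end [330. 278.] top ctr [329. 310.]
1.3 low end [294. 230.] top end [334. 276.] top ctr [329. 310.]
1.4 low end [298. 229.] top end [338. 275.] top ctr [329. 310.]
1.5 low end [302. 229.] top end [343. 273.] top ctr [329. 310.]
w [212. 305.]
b [200. 262.]
r [234. 207.]
k [296. 178.]
```

Pointer at about 1.17 rad from the line end at (290,224). I'll turn further, towards about 1.4.

Request:
send_rows([
  {"dp":[0,0,0.001],"roll":-4,"jaw":0.008},
  {"dp":[0,0,0.002],"roll":-8,"jaw":0.008},
  {"dp":[0,0,0.003],"roll":-12,"jaw":0.008},
  {"dp":[0,0,0.003],"roll":-16,"jaw":0.008},
  {"dp":[0,0,0.003],"roll":-16,"jaw":0.008},
])

```text
clock: 20.1
position: [0.5471, 0.1732, 0.0518]
tcp_rot: [[0.987, 0.163, -0.008], [0.163, -0.987, -0.001], [-0.008, 0.0, -1.0]]
contact_force: [-6.9, -0.8, 9.3]
finger_gap: 0.0116
```

```bash
python3 - <<'E'
from station import status, viewer
import cv2, numpy as np
from kn import *
w=viewer.capture("wrist"); cv2.imwrite("pics/w18.png",w["image"][:,:,::-1]); show(w)
s=status.observe();print(s["position"],s["contact_force"],s["ft_torque"],s["finger_gap"],s["clock"])
E
```

```text
0.7 low end [259. 256.] top end [299. 293.] top ctr [329. 305.]
0.9 low end [264. 249.] top end [306. 285.] top ctr [329. 305.]
1.1 low end [271. 242.] top end [313. 277.] top ctr [329. 305.]
1.2 low end [274. 240.] top end [317. 274.] top ctr [329. 305.]
1.3 low end [278. 237.] top end [321. 271.] top ctr [329. 305.]
1.4 low end [282. 235.] top end [325. 268.] top ctr [329. 305.]
1.5 low end [285. 234.] top end [329. 266.] top ctr [329. 305.]
w [224. 328.]
b [197. 291.]
r [213. 231.]
k [264. 187.]
[0.54713022 0.17328421 0.05182622] [-6.86801709 -1.62946501  8.87526924] [-0.04390816  1.63850172  0.16412044] 0.011517874669961643 20.15
```

View pics/w18.png

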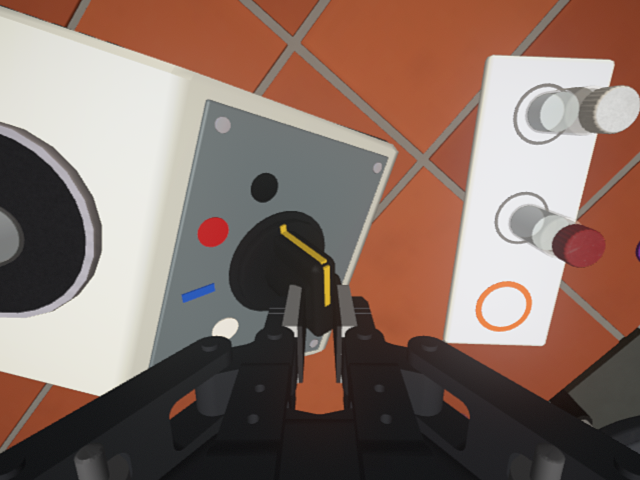

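Pointer now at about 1.40 (line end at (283,228)). Letting go in small steps.

Request:
send_rows([
  {"dp":[0,0,0],"roll":0,"jaw":0.015},
  {"dp":[0,0,0.001],"roll":0,"jaw":0.02},
  {"dp":[0,0,0.003],"roll":0,"jaw":0.026},
  {"dp":[0,0,0.005],"roll":0,"jaw":0.032},
  {"dp":[0,0,0.008],"roll":0,"jaw":0.036},
  {"dp":[0,0,0.02],"roll":0,"jaw":0.036},
  {"dp":[0,0,0.04],"roll":0,"jaw":0.036},
  {"dp":[0,0,0.075],"roll":0,"jaw":0.036},
  {"dp":[0,0,0.12],"roll":0,"jaw":0.036},
  {"dp":[0,0,0.15],"roll":0,"jaw":0.036},
  {"dp":[0,0,0.15],"roll":0,"jaw":0.036},
  {"dp":[0,0,0.15],"roll":0,"jaw":0.036},
])

```text
clock: 21.65
position: [0.5508, 0.1734, 0.202]
tcp_rot: [[0.987, 0.161, -0.001], [0.161, -0.987, -0.0], [-0.001, 0.0, -1.0]]
contact_force: [0.4, 0.1, -0.8]
finger_gap: 0.0359
```

```bash
python3 - <<'E'
from station import status, viewer
import cv2, numpy as np
from kn import *
w=viewer.capture("wrist"); cv2.imwrite("pics/w19.png",w["image"][:,:,::-1]); show(w)
b=viewer.capture("side")["image"]; cv2.imwrite("pics/s19.png",b[:,:,::-1]);cv2.imwrite("pics/s19c.png",cv2.resize(b[190:310,250:370],None,fx=5,fy=5,interpolation=cv2.INTER_CUBIC)[:,:,::-1])
s=status.observe();print(s["position"],s["contact_force"],s["finger_gap"],s["clock"])
E
```

```text
0.7 low end [287. 201.] top end [309. 214.] top ctr [324. 224.]
0.9 low end [290. 197.] top end [312. 210.] top ctr [324. 224.]
1.1 low end [293. 194.] top end [316. 207.] top ctr [324. 224.]
1.2 low end [295. 192.] top end [318. 205.] top ctr [324. 224.]
1.3 low end [297. 191.] top end [320. 204.] top ctr [324. 224.]
1.4 low end [299. 190.] top end [322. 203.] top ctr [324. 224.]
1.5 low end [301. 190.] top end [323. 202.] top ctr [324. 224.]
w [267. 243.]
b [256. 218.]
r [265. 186.]
k [290. 165.]
[0.55045504 0.17322069 0.20112958] [ 0.55331567 -0.75175398  0.06868552] 0.03578894107795148 21.75
```

View pics/w19.png

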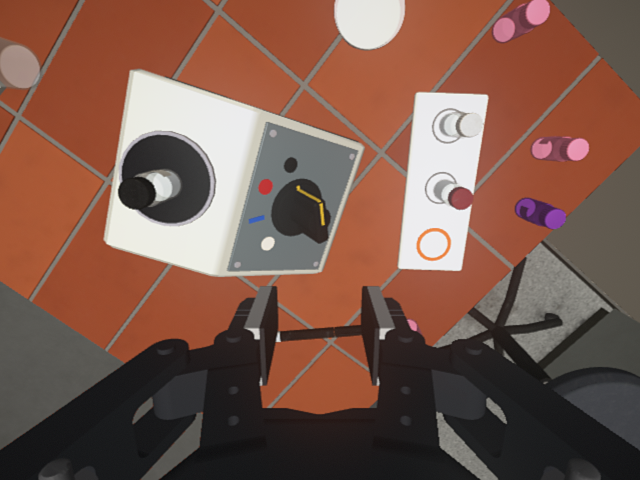

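View pics/s19.png

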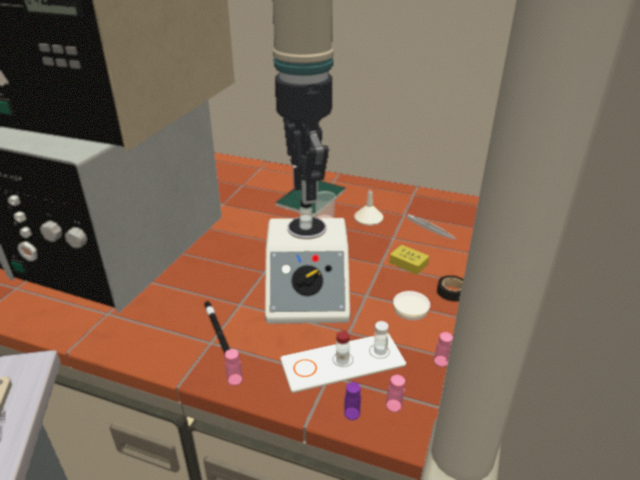

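View pics/s19c.png

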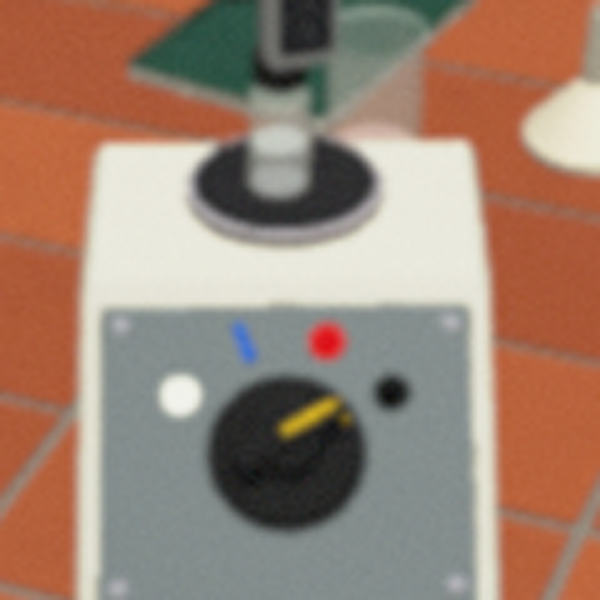

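```bash
python3 - <<'E'
from station import job_done
print(job_done())
E
```

```text
the job is handed in; nothing more can be done
None
```

I moved the black-capped vial from the orange ring to the mixer plate and released it there with the selector still at off. Then I turned the selector to the black dot, let go, raised the arm clear and handed the job in at about 21.8 s. `job_done()` gave no verdict.

**Last checks (camera pictures):**
- **Vial:** it stands upright on the plate, about 2–5 mm off centre.
- **Selector:** the pointer reads about 1.35–1.4 rad, against 1.40 for the black dot.
- **Other objects:** the red and white vials are still on their rings, and the beaker and petri dish are where they were.
- **Arm:** the gripper is clear of the knob with no contact force beyond noise.

**What went wrong or disagreed:**
- **First grasp:** it closed on air above the cap. The cameras showed the fingertips about 40 mm further back than the reported tool position and the description imply. I used the camera heights from then on.
- **Selector turn:** the knob lagged behind the gripper, reading about 1.17 rad after the planned turn, so I turned it about 16 degrees more before releasing.

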